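# Wedge the spring clip off a tube-rotator shaft

### The arm

A 6-joint arm with a two-finger parallel gripper is mounted at the origin on the work surface. World frame = base frame: x ahead of the robot, y to its left, z up, the work surface at z = 0. Lengths are in m, angles in rad, forces in N, time in s.
With the tool pointing down it reaches from about 0.325 to 0.775 m from the base axis. Payload 5.5 kg.
Tool frame: the origin (TCP) lies on the front face of the gripper's body, between the roots of the fingers; the fingertips stand 73 mm ahead of it and the grasp point (between the pads) lies 54 mm ahead of it; z points along the fingers, y is the line along which they close (so a half turn about z gives the same grasp; the last joint's range is limited). The gripper opens to 85 mm and grips with 20 to 120 N. Pads are 22 mm wide; open, the fingers measure 114 mm over their backs; the gripper's body (76 mm by 85 mm) begins 54 mm behind the grasp point. The pads swing forward as they close: fully open they stand 13 mm farther back than shut.
Start: joints at [1.185, 0.091, 1.231, -0, 1.82, -0.057], TCP at [0.194, 0.568, 0.304] pointing down, gripper open.
Joint ranges: [-2.87, 2.87], [-0.86, 2.18], [0.17, 2.46], [-1.51, 4.65], [0.06, 2.69], [-2.65, 2.65]. Speed limits (rad/s): [2.57, 2.57, 3.01, 3.14, 3.14, 3.14].

### API

Orientations are given as a rotation vector (axis times angle).
In Python, from workcell import telemetry, optics, ctrl gives the robot as it stands.
- The arm moves only by the tool send_rows, never from a script. Its argument "motion" is a list of rows, each a list of 7 numbers: the shift along the tool's x, y, z in cm, then the turn, a rotation vector about the tool's x, y, z in degrees, then the opening in per cent of the stroke, from 0 (shut) to 100 (fully open). In form: [[x, y, z, rx, ry, rz, hand], ...]. A call has 1 to 12 rows; each row shifts and turns the commanded pose from where the row before left it, along the tool's axes as they then stand; what a row does not reach is not made up. A row lasts 1/10 s, in which the tool goes at most 50 mm and 8.59 degrees, less where a joint would pass 70% of its speed; a pose out of reach is approached as far as the arm can. A call with a gripper value outside its range is refused whole. The fingers move at their own pace and stop on an object; "force" is the grip in N (left out, the last holds). Time passes only in rows, so rows that do not move let the fingers close. It gives the time, the measured TCP pose, the force, the opening and the grip force at its end, in the units of the state.
- telemetry.read_state(): the state, without advancing time (a new reading comes with each control period).
- optics.camera(name): name is "side" or "top" or "wrist"; returns a dict with "img" (480x640x3 uint8, red, green, blue), "fx", "fy", "cx", "cy" (pixels), "world_from_camera" (4x4, takes a point from camera to world coordinates). Camera axes: x right, y down, z forward; pixel columns grow to the right and rows downward; lengths in m; the calibration is good to about 2 mm. A picture is of the moment at which its call begins. There is no depth.
- ctrl.sign_off(): hands the job in; it is judged then, once.
The state is a dict: "time_s": time; "q": joint angles; "joint_velocities": joint speeds; "joint_efforts": joint torques, N m; "tool_pos": TCP position; "tool_rot": TCP orientation; "force": force on the tool from outside, world axes, zero at the start; "ft_torque": the same for the moment, N m; "opening": finger opening in m; "gripper_force": force on a finger pad.
Only numpy, scipy, OpenCV 4.12 (cv2) and the standard library are available. Lean on these libraries where they do the work, as an engineer would, in place of code of your own. Each camera call takes 0.05 s, during which the arm holds its last target. There are 200 camera calls.

### The job

Free the spring clip from the tube rotator's shaft: slide the grey wedge along the top of the shaft, in under the clip's bridge, pushing gently until the clip is wedged up past the widest part of the shaft and the wedge's tip presses lightly, with a few newtons, on the back wall of the bearing block; hold it so for a moment. Then draw the wedge out and lay it flat on the bench, and only now take the clip by its fin and put it in the white tray. Never press hard on the machine, let the clip fall, or disturb the other things.

Things in the scene. Friction and masses are not known exactly. Their poses are not given: they have to be found in the camera images.
- shaft_top (a point): Point on the very top line of the tube rotator's fixed, rigid steel shaft (diameter 20 mm, level, axis 60 mm above the bench), about where the clip sits. x runs along the shaft to the drive box, z up; the free end is at x = -70 mm. Base plate 12 mm thick, x -60 to 185, y +-50 mm. The machine is stiff: 1 mm of overtravel can mean tens of newtons; more than 25 N marks it.
- drive_box (a point): Top centre of the rotator's drive box, 80 (x) by 96 (y) mm, 145 mm along the shaft from shaft_top. In front of it stands the aluminium bearing block, at a place that is NOT given: its two cheeks, which stop the clip, begin 10 to 40 mm from shaft_top. Cheeks at y = +-10.5 to 27 mm, tops 16 mm above the shaft's top. A back wall between them, 38 mm behind the cheeks' fronts, stops the wedge's tip.
- shaft_end (a point): Top of the shaft at its free end, 70 mm before shaft_top (same axes); the wedge comes from this side. The bearing block also has a low rail on each side that runs 22 mm forward of its cheeks and keeps the freed clip from rolling off: y = +-22.5 to 27 mm, tops 10 mm above the shaft's top.
- clip_fin (a point): Centre of the grip fin, 16 (x) by 10 (y) by 24 (z) mm, on the dark steel spring clip (50 g) that is snapped over the shaft. x along the shaft to the drive box, z up. Seated, it is 19.5 mm above the shaft's top line. Clip 16 mm long (x); sprung legs reach 41 mm below this point at y = +-14 to 18. When the wedge pushes it, it first slides along the shaft (2 to 4 N) till it bears on the cheeks.
- clip_bridge (a point): Underside of the clip's bridge (34 mm wide, 4 thick), 16 mm below clip_fin. Seated, it is 3.5 mm above the shaft's top, with 20 mm of free width (y). Lips on the legs hook under the shaft. Wedging takes 5 to 15 N of push. Raised about 8 mm, the lips pass the widest part and it springs up to 17 mm, perching on the shaft even without the wedge, perhaps leaning 15 mm aside on a rail.
- wedge_handle (a point): Centre of the handle of the loose grey nylon wedge (60 g): an upright block 30 (x) by 14 (y) by 45 (z) mm; its flat sole is 22.5 mm below this point. x points along the blade to the tip. The wedge is 14 mm wide throughout. Its top is flat, 17 mm above the sole, from x = 15 to 40 mm, then ramps down evenly to 2 mm at the tip, x = 90 mm.
- wedge_tip (a point): Point in the wedge's thin tip edge, 1 mm above the sole, mid-width; axes as wedge_handle.
- tray_floor (a point): Centre of the inner floor (5 mm above the bench) of the open white tray for parts, 150 mm (x) by 120 mm (y) outside, walls 4 mm thick and 28 mm high. z up.
Things that resemble listed ones, but are neither listed nor needed, are in the scene too. What is shaped like the part that bears clip_fin but yellow is not meant. Of the things shaped like the part that bears wedge_handle, the grey one is meant.

How it is judged:
On the way, in this order (a step that is already met when the one before it is completed fails the run):
1. the wedge's tip is in under the bridge of the still seated clip, on top of the shaft (x of wedge_tip in the frame of clip_fin between -0.005 and 0.06 m and y of wedge_tip in the frame of clip_fin between -0.008 and 0.008 m and z of wedge_tip in the frame of shaft_top between -0.002 and 0.005 m and z of clip_fin in the frame of shaft_top below 0.0245 m), for 0.05 s.
2. the wedge, still under the bridge, has raised the clip more than 9 mm, past the widest part of the shaft, and its tip bears on the bearing block's back wall (z of clip_fin in the frame of shaft_top above 0.0285 m and contact force between wedge and bearing above 1 N and x of wedge_tip in the frame of clip_fin above 0 m and y of wedge_tip in the frame of clip_fin between -0.012 and 0.012 m and z of wedge_tip in the frame of shaft_top between -0.004 and 0.008 m), for 0.15 s.
At the end, for the whole second after the job is handed in: The clip is at rest in the tray (its fin's centre inside the tray's walls and less than 60 mm above the floor); the wedge lies at rest flat on its sole on the bench (within 0.1 rad), its handle at least 80 mm from the tray's centre (x of clip_fin in the frame of tray_floor between -0.071 and 0.071 m and y of clip_fin in the frame of tray_floor between -0.056 and 0.056 m and z of clip_fin in the frame of tray_floor between -0.005 and 0.06 m and linear speed of each of clip, wedge below 0.03 m/s and angle between wedge_handle's own z axis and vertical below 0.1 rad and height (world z) of wedge_handle between 0.017 and 0.028 m and horizontal distance between wedge_handle and tray_floor above 0.08 m); the robot touches nothing.
It fails at once if the fingers take hold of the clip while it is still snapped on the shaft (raised less than 8 mm) (contact force between the fingers and clip above 1 N and z of clip_fin in the frame of shaft_top between 0.01 and 0.0275 m and horizontal distance between clip_fin and shaft_top below 0.05 m).
It fails at once if the wedge or the robot presses on the machine with more than 25 N (contact force between any of wedge, the arm, the fingers and stand above 25 N or contact force between any of wedge, the arm, the fingers and bearing above 25 N).
It fails at once if the clip falls on the bench or the base plate (height (world z) of clip_fin below 0.055 m and horizontal distance between clip_fin and tray_floor above 0.115 m).
It fails at once if a bystander or the tray is moved more than 25 mm (distance of any of beaker, reagent, mug, driver, washer, collar, dish, tray_floor from where it was at the start of the episode above 0.025 m).
It also fails if it takes over 72 s, if anything falls off the work surface, if the arm or the gripper's body presses on something with over 40 N, if the wrist force passes 120 N, or if a joint passes its speed limit or range.

## Working session

There is one attempt and no reset: what is moved stays moved. The work goes in short steps, Python scripts to look and compute and a tool call to move; the robot and the scene stay as the last step left them, time stands still between calls to the robot, and variables do not carry over. Pictures are saved under pics/ and viewed, at most 10 in all, crops included, and the job is handed in when it is done.

Besides the shell and the picture viewer there is one more tool, called after "Call:" by a JSON object that holds its "fn" and its "kwargs", one argument or row to a line. send_rows: Moves the arm, as the interface text tells. Its arguments: {"type":"object","properties":{"motion":{"type":"array","items":{"type":"array","items":{"type":"number"}}},"force":{"type":"number"}},"required":["motion"]}

```bash
mkdir -p pics
python3 - <<'E'
from workcell import telemetry, optics
import cv2,numpy as np,pickle
s=telemetry.read_state();print({k:np.round(v,3) for k,v in s.items()})
d={}
for n in("side","top","wrist"):
    c=optics.camera(n);d[n]=c;cv2.imwrite(f"pics/{n}0.png",c["img"][:,:,::-1])
    print(n,c["fx"],c["cx"],c["cy"],np.round(c["world_from_camera"],3).tolist())
pickle.dump(d,open("d0.pkl","wb"))
E
```

```text
{'time_s': np.float64(0.0), 'q': array([ 1.185,  0.092,  1.232,  0.   ,  1.82 , -0.057]), 'joint_velocities': array([ 0.002,  0.001,  0.001, -0.   ,  0.001,  0.001]), 'joint_efforts': array([ 0.0000e+00, -4.5872e+01, -4.1804e+01,  0.0000e+00,  1.1000e-02,
       -0.0000e+00]), 'tool_pos': array([0.194, 0.568, 0.303]), 'tool_rot': array([-5.140e-01, -3.099e+00,  3.000e-03]), 'force': array([-0.356, -0.093, -0.941]), 'ft_torque': array([ 0.047, -0.014,  0.022]), 'gripper_force': np.float64(0.0), 'opening': np.float64(0.086)}
side 453.60799133144076 318.66440164245876 239.2614215666209 [[0.982, -0.146, 0.121, 0.39], [-0.189, -0.725, 0.663, -0.6], [-0.009, -0.674, -0.739, 0.813], [0.0, 0.0, 0.0, 1.0]]
top 601.5997444114711 319.0907127635176 247.78076111418784 [[-0.004, -0.979, 0.205, 0.218], [-1.0, 0.004, -0.004, 0.067], [0.003, -0.205, -0.979, 1.534], [0.0, 0.0, 0.0, 1.0]]
wrist 375.1952415821022 315.5388406865317 246.23525659044427 [[0.323, 0.903, 0.283, 0.122], [0.947, -0.307, -0.098, 0.593], [-0.001, 0.3, -0.954, 0.372], [0.0, 0.0, 0.0, 1.0]]
```

View pics/top0.png

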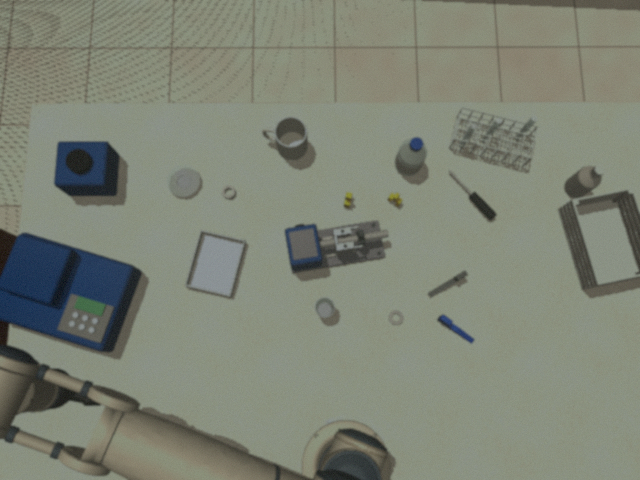

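View pics/side0.png

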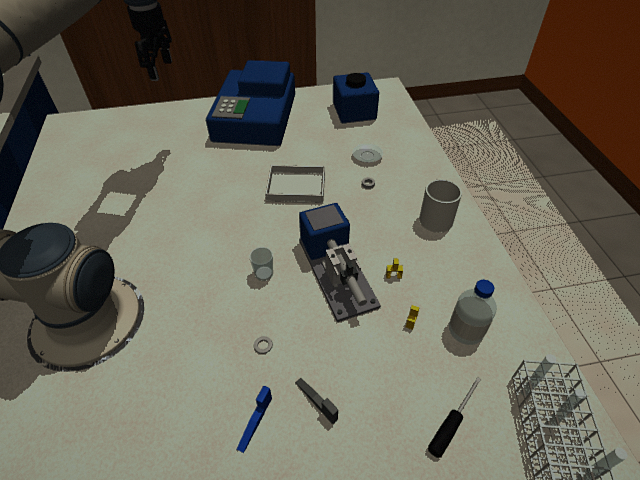

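The top view shows the rotator (drive box ~(304,246), shaft's free end ~(387,235)), grey wedge (handle ~(462,277), tip ~(431,295)) and tray (~(217,265)). The side view shows the shaft end ~(360,297), wedge handle ~(330,410) and tray ~(296,184). Next, enlarged crops.

Run:
```python
import cv2,pickle,numpy as np
d=pickle.load(open("d0.pkl","rb"))
def crop(n,x,y,w,h,k): return cv2.resize(d[n]["img"][y:y+h,x:x+w,::-1],None,fx=k,fy=k,interpolation=cv2.INTER_CUBIC)
cv2.imwrite("pics/c_top.png",np.clip(crop("top",280,210,200,100,4)*1.6,0,255))
a=crop("side",290,190,100,140,4);b=crop("side",285,365,65,65,6)
o=np.zeros((560,800,3),np.uint8);o[:,:400]=a;o[:390,405:795]=b
cv2.imwrite("pics/c_side.png",np.clip(o*1.5,0,255))
```

```text
[ WARN:0@0.018] global loadsave.cpp:1063 imwrite_ Unsupported depth image for selected encoder is fallbacked to CV_8U.
```

View pics/c_top.png

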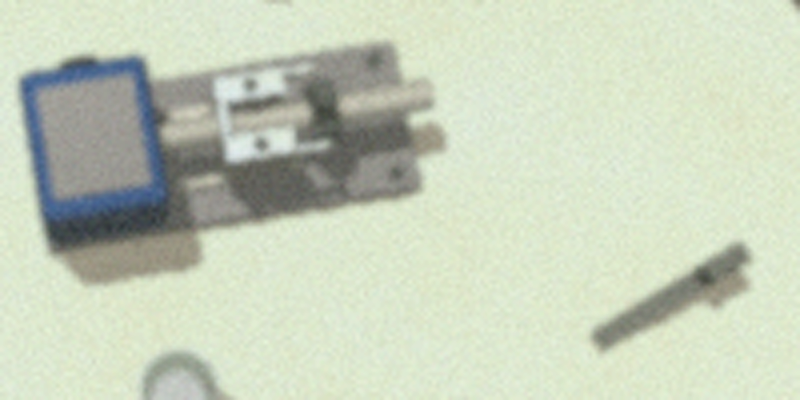

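View pics/c_side.png

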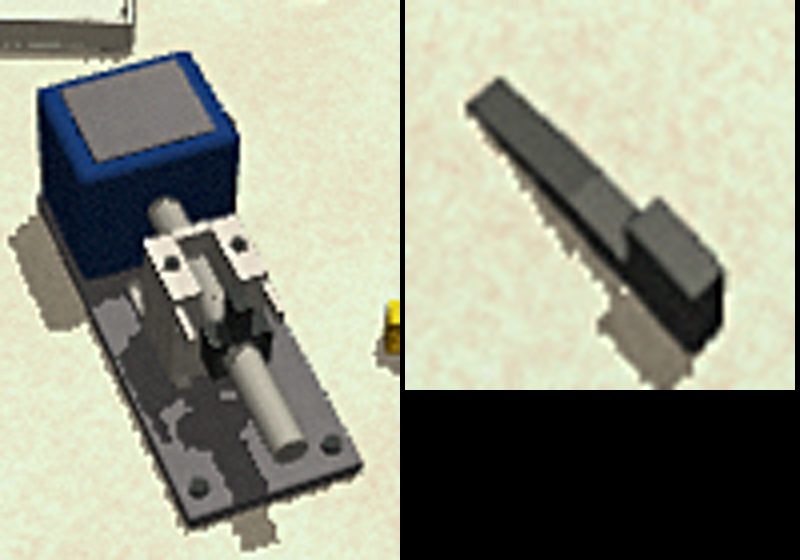

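Top crop: wedge tip ~(597,340), handle top ~(726,262), shaft end ~(432,95), clip fin ~(322,95), cheek fronts ~(293,72)/(297,152). Side crop: shaft end disc (293,447), wedge tip (485,90), handle top centre (676,249).

```bash
cat > h.py <<'E'
import numpy as np,pickle
def ray(c,u,v):
    T=c["world_from_camera"];d=T[:3,:3]@[(u-c["cx"])/c["fx"],(v-c["cy"])/c["fy"],1];return T[:3,3],d/np.linalg.norm(d)
def onz(c,u,v,z):
    o,d=ray(c,u,v);return o+d*(z-o[2])/d[2]
def tri(rs):
    A=sum(np.eye(3)-np.outer(d,d) for o,d in rs);b=sum((np.eye(3)-np.outer(d,d))@o for o,d in rs);return np.linalg.solve(A,b)
def top(x,y,k=4,x0=280,y0=210): return x0+(x+.5)/k-.5,y0+(y+.5)/k-.5
E
python3 - <<'E'
from h import *
d=pickle.load(open("d0.pkl","rb"));T,S=d["top"],d["side"]
sl=lambda x,y:top(x,y,4,290,190); sr=lambda x,y:top(x-405,y,6,285,365)
np.set_printoptions(precision=4,suppress=True)
def p(n,c,q,z): r=onz(c,*q,z);print(n,r);return r
for n,a,b,z in [("tip",(597,340),sr(485,90),.002),("handletop",(726,262),sr(676,249),.045)]:
    p(n+" T",T,top(*a),z);p(n+" S",S,b,z);print(" tri",tri([ray(T,*top(*a)),ray(S,*b)]))
for n,q,z in [("sh end T",(434,95),.06),("sh back T",(165,128),.06),("plate",(392,43),.012),("plate",(418,190),.012),("box",(22,77),.1),("box",(147,57),.1),("box",(165,200),.1),("box",(45,220),.1),("chk f",(291,70),.086),("chk f",(297,153),.086),("chk b",(215,80),.086),("chk b",(226,162),.086),("fin top",(322,88),.1015)]: p(n,T,top(*q),z)
for n,q,z in [("sh end S",(293,447),.06),("plate",(190,515),.012),("plate",(362,465),.012),("chkf",(180,298),.086),("chkf",(250,277),.086),("chkb",(145,238),.086),("chkb",(233,215),.086),("box",(40,90),.1),("box",(185,55),.1),("box",(238,137),.1),("box",(85,182),.1)]: p(n+" S",S,sl(*q),z)
print("shend tri",tri([ray(T,*top(434,95)),ray(S,*sl(293,447))]))
for n,a,b in [("boxL",(22,77),(185,55)),("boxF",(165,200),(85,182))]:
  pass
# tray
for q in [(202,233),(246,239),(188,291),(235,297)]: p("tray T",T,q,.028)
for q in [(270,167),(326,167),(265,199),(325,201)]: p("tray S",S,q,.028)
E
```

```text
tip T [ 0.415  -0.2196  0.002 ]
tip S [ 0.416  -0.2173  0.002 ]
 tri [ 0.4152 -0.2189  0.0052]
handletop T [ 0.4583 -0.2945  0.045 ]
handletop S [ 0.4606 -0.2956  0.045 ]
 tri [ 0.4597 -0.2949  0.043 ]
sh end T [ 0.5629 -0.1126  0.06  ]
sh back T [0.5422 0.0567 0.06  ]
plate [ 0.6091 -0.092   0.012 ]
plate [ 0.5113 -0.1064  0.012 ]
box [0.5658 0.1445 0.1   ]
box [0.5781 0.0678 0.1   ]
box [0.4887 0.0572 0.1   ]
box [0.4767 0.1299 0.1   ]
chk f [ 0.573  -0.0213  0.086 ]
chk f [ 0.5205 -0.0242  0.086 ]
chk b [0.5668 0.0258 0.086 ]
chk b [0.515  0.0196 0.086 ]
fin top [ 0.5578 -0.0391  0.1015]
sh end S S [ 0.5675 -0.107   0.06  ]
plate S [ 0.5161 -0.1061  0.012 ]
plate S [ 0.6115 -0.0937  0.012 ]
chkf S [ 0.5277 -0.023   0.086 ]
chkf S [ 0.5664 -0.0163  0.086 ]
chkb S [0.5181 0.0209 0.086 ]
chkb S [0.5678 0.0276 0.086 ]
box S [0.4798 0.1289 0.1   ]
box S [0.5659 0.1407 0.1   ]
box S [0.5803 0.0709 0.1   ]
box S [0.4921 0.0543 0.1   ]
shend tri [ 0.5636 -0.1119  0.0669]
tray T [0.5731 0.3618 0.028 ]
tray T [0.5569 0.2485 0.028 ]
tray T [0.4232 0.3917 0.028 ]
tray T [0.4076 0.273  0.028 ]
tray S [0.4378 0.3936 0.028 ]
tray S [0.5883 0.3628 0.028 ]
tray S [0.4099 0.2674 0.028 ]
tray S [0.5586 0.2296 0.028 ]
```

```bash
cat >> h.py <<'E'
from scipy.spatial.transform import Rotation as Ro
def plan(wps,hand,p=None,yaw=None):
    """wps: list of (x,y,z,yaw_deg,nrows); prints tool-frame rows"""
    if p is None:
        from workcell import telemetry
        s=telemetry.read_state();p=np.array(s["tool_pos"]);X=Ro.from_rotvec(s["tool_rot"]).as_matrix();yaw=np.degrees(np.arctan2(X[1,0],X[0,0]));print("t",s["time_s"],"p",p.round(4),"yaw",yaw.round(2),"zax",X[:,2].round(4),"q",np.round(s["q"],2),"f",np.round(s["force"],1))
    rows=[]
    for x,y,z,w,n in wps:
        q0=np.array(p);y0=yaw
        for i in range(n):
            t=np.array([x,y,z]);g=q0+(t-q0)*(i+1)/n;d=g-p;a=np.radians(yaw)
            dy=(w-y0)/n
            r=[100*(d[0]*np.cos(a)+d[1]*np.sin(a)),100*(d[0]*np.sin(a)-d[1]*np.cos(a)),-100*d[2],0,0,-dy,hand]
            rr=[round(v,2) for v in r];rows.append(rr)
            m=np.array(rr[:3])/100;p=p+[m[0]*np.cos(a)+m[1]*np.sin(a),m[0]*np.sin(a)-m[1]*np.cos(a),-m[2]];yaw=yaw-rr[5]
    for i in range(0,len(rows),12):print(str(rows[i:i+12]).replace(" ",""))
    return p,yaw
E
python3 -c "
from h import *
plan([(.45,.25,.30,130,10),(.53,-.03,.30,98.5,8)],100)"
```

```text
t 0.15 p [0.1937 0.5678 0.303 ] yaw 161.16 zax [-6.0e-04 -1.4e-03 -1.0e+00] q [ 1.19  0.09  1.23  0.    1.82 -0.06] f [ 0.4 -0.1 -0.7]
[[np.float64(-3.45),np.float64(-2.18),np.float64(0.03),0,0,np.float64(3.12),100],[np.float64(-3.57),np.float64(-1.99),np.float64(0.03),0,0,np.float64(3.12),100],[np.float64(-3.66),np.float64(-1.79),np.float64(0.03),0,0,np.float64(3.12),100],[np.float64(-3.76),np.float64(-1.59),np.float64(0.03),0,0,np.float64(3.12),100],[np.float64(-3.85),np.float64(-1.38),np.float64(0.03),0,0,np.float64(3.12),100],[np.float64(-3.91),np.float64(-1.17),np.float64(0.03),0,0,np.float64(3.12),100],[np.float64(-3.97),np.float64(-0.96),np.float64(0.03),0,0,np.float64(3.12),100],[np.float64(-4.01),np.float64(-0.74),np.float64(0.03),0,0,np.float64(3.12),100],[np.float64(-4.05),np.float64(-0.52),np.float64(0.03),0,0,np.float64(3.12),100],[np.float64(-4.07),np.float64(-0.3),np.float64(0.03),0,0,np.float64(3.12),100],[np.float64(-3.33),np.float64(-1.48),np.float64(-0.0),0,0,np.float64(3.93),100],[np.float64(-3.41),np.float64(-1.25),np.float64(-0.0),0,0,np.float64(3.93),100]]
[[np.float64(-3.5),np.float64(-1.01),np.float64(-0.0),0,0,np.float64(3.93),100],[np.float64(-3.56),np.float64(-0.78),np.float64(-0.0),0,0,np.float64(3.93),100],[np.float64(-3.6),np.float64(-0.52),np.float64(-0.0),0,0,np.float64(3.93),100],[np.float64(-3.63),np.float64(-0.28),np.float64(-0.0),0,0,np.float64(3.93),100],[np.float64(-3.64),np.float64(-0.03),np.float64(-0.0),0,0,np.float64(3.93),100],[np.float64(-3.63),np.float64(0.23),np.float64(-0.0),0,0,np.float64(3.93),100]]
```

Call:
{"fn": "send_rows", "kwargs": {
  "motion": [
    [-3.5, -2.2, 0, 0, 0, 3.1, 100],
    [-3.6, -2, 0, 0, 0, 3.1, 100],
    [-3.7, -1.8, 0, 0, 0, 3.1, 100],
    [-3.8, -1.6, 0, 0, 0, 3.1, 100],
    [-3.9, -1.4, 0, 0, 0, 3.1, 100],
    [-3.9, -1.2, 0, 0, 0, 3.1, 100],
    [-4, -1, 0, 0, 0, 3.1, 100],
    [-4, -0.7, 0, 0, 0, 3.1, 100],
    [-4, -0.5, 0, 0, 0, 3.1, 100],
    [-4, -0.3, 0, 0, 0, 3.1, 100]
  ]
}}

```text
time_s: 1.15
tool_pos: [0.4521, 0.2482, 0.3036]
tool_rot: [-1.327, -2.847, 0.0]
force: [0.5, -0.7, -0.0]
opening: 0.0854
gripper_force: 0.0
```

Call:
{"fn": "send_rows", "kwargs": {
  "motion": [
    [-3.3, -1.5, 0, 0, 0, 4, 100],
    [-3.4, -1.2, 0, 0, 0, 4, 100],
    [-3.5, -1, 0, 0, 0, 4, 100],
    [-3.6, -0.8, 0, 0, 0, 4, 100],
    [-3.6, -0.5, 0, 0, 0, 4, 100],
    [-3.6, -0.3, 0, 0, 0, 4, 100],
    [-3.6, 0, 0, 0, 0, 4, 100],
    [-3.6, 0.2, 0, 0, 0, 4, 100],
    [0, 0, 0, 0, 0, 0, 100]
  ]
}}

```text
time_s: 2.05
tool_pos: [0.5314, -0.0329, 0.3029]
tool_rot: [-2.065, -2.367, 0.003]
force: [0.2, -0.5, 0.1]
opening: 0.0855
gripper_force: 0.0
```

```bash
cat >> h.py <<'E'
def snap(n,out,box=None,k=1,g=1.5):
    import cv2
    from workcell import optics
    c=optics.camera(n);pickle.dump(c,open(out+".pkl","wb"));im=c["img"][:,:,::-1]
    if box:im=im[box[1]:box[3],box[0]:box[2]]
    im=cv2.resize(im,None,fx=k,fy=k,interpolation=cv2.INTER_CUBIC)
    cv2.imwrite(f"pics/{out}.png",np.clip(im*g,0,255).astype(np.uint8));return c
E
python3 -c "
from h import *
plan([(.53,-.03,.3,98.5,1)],100)
snap('wrist','w1',k=1.25)"
```

```text
t 2.05 p [ 0.5314 -0.0329  0.3029] yaw 97.79 zax [-0.0014 -0.0014 -1.    ] q [-0.13 -0.09  1.41 -0.    1.82 -0.26] f [ 0.2 -0.5  0.1]
[[np.float64(0.31),np.float64(-0.09),np.float64(0.29),0,0,np.float64(-0.71),100]]
```

View pics/w1.png

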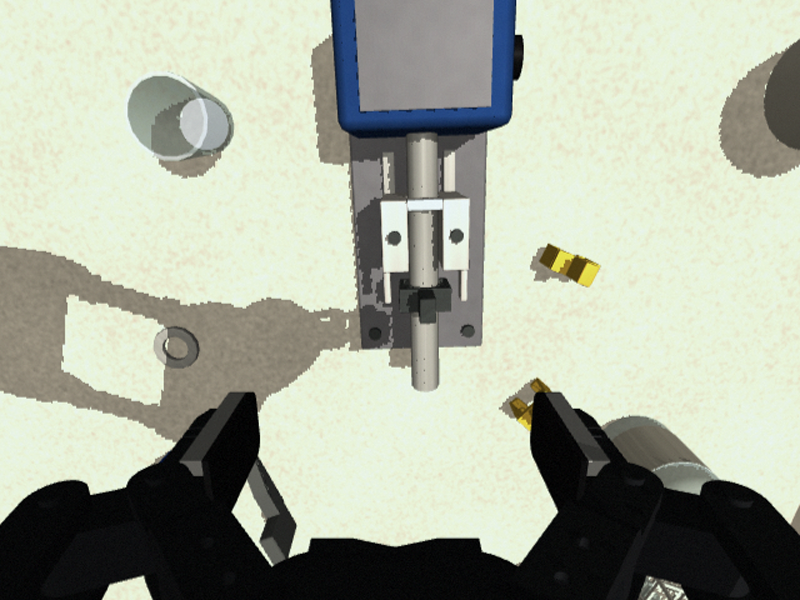

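The wrist view shows the shaft from (423,135) to its end (425,388), cheek fronts at row 270 (cheeks 381–407 and 443–469), back wall at row ~204, and the clip's bridge centred near (426,297).

Run:
```python
from h import *
np.set_printoptions(precision=4,suppress=True)
c=pickle.load(open("w1.pkl","rb"))
P={}
for n,q,z in [("s far",(423,138),.06),("s mid",(424,245),.06),("s end",(425,388),.065),("chkL",(394,270),.086),("chkR",(456,270),.086),("ckLo",(381,270),.086),("ckRo",(469,270),.086),("railL",(388,303),.080),("railR",(464,300),.080),("wall front",(425,209),.086),("plL",(362,349),.012),("plR",(481,346),.012),("fin",(427,291),.1015),("bridgeL",(400,288),.0775),("bridgeR",(451,288),.0775)]:
    P[n]=onz(c,*top(*q,1.25,0,0),z);print(n,P[n])
a=P["s far"]-P["s end"];print(np.degrees(np.arctan2(a[1],a[0])))
for l,r in[("chkL","chkR"),("plL","plR"),("bridgeL","bridgeR")]:
    b=P[r]-P[l];print(l,(P[l]+P[r])/2,np.linalg.norm(b),np.degrees(np.arctan2(b[1],b[0]))+90)
```

```text
s far [0.537  0.0586 0.06  ]
s mid [ 0.548  -0.0079  0.06  ]
s end [ 0.5644 -0.1099  0.065 ]
chkL [ 0.5297 -0.0216  0.086 ]
chkR [ 0.568  -0.0164  0.086 ]
ckLo [ 0.5217 -0.0227  0.086 ]
ckRo [ 0.576  -0.0153  0.086 ]
railL [ 0.529  -0.0453  0.08  ]
railR [ 0.5776 -0.0365  0.08  ]
wall front [0.543  0.0179 0.086 ]
plL [ 0.5147 -0.1081  0.012 ]
plR [ 0.6117 -0.0921  0.012 ]
fin [ 0.5505 -0.0282  0.1015]
bridgeL [ 0.5354 -0.0349  0.0775]
bridgeR [ 0.5682 -0.0304  0.0775]
99.24191893279807
chkL [ 0.5488 -0.019   0.086 ] 0.03862167423738655 97.81437742076969
plL [ 0.5632 -0.1001  0.012 ] 0.09829390658674532 99.373765633865
bridgeL [ 0.5518 -0.0326  0.0775] 0.03310380423221439 97.81518267627447
```

```bash
sed -i 's/round(v,2) for/round(float(v),1) for/' h.py; python3 -c "
from h import *
plan([(.4597,-.295,.17,119.9,9),(.4597,-.295,.11,119.9,3)],60)"
```

```text
t 2.1 p [ 0.5311 -0.031   0.3031] yaw 97.98 zax [-1.4e-03  1.0e-04 -1.0e+00] q [-0.12 -0.09  1.41 -0.    1.82 -0.26] f [-0.3  1.3 -0.2]
[[-2.8,-1.2,1.5,0.0,0.0,-2.4,60.0],[-2.7,-1.3,1.5,0.0,0.0,-2.4,60.0],[-2.7,-1.4,1.4,0.0,0.0,-2.4,60.0],[-2.6,-1.6,1.5,0.0,0.0,-2.4,60.0],[-2.6,-1.6,1.5,0.0,0.0,-2.4,60.0],[-2.5,-1.7,1.5,0.0,0.0,-2.4,60.0],[-2.4,-1.9,1.5,0.0,0.0,-2.4,60.0],[-2.3,-1.9,1.4,0.0,0.0,-2.4,60.0],[-2.3,-2.1,1.5,0.0,0.0,-2.4,60.0],[0.0,0.0,2.0,0.0,0.0,-0.1,60.0],[0.0,0.0,2.0,0.0,0.0,-0.1,60.0],[0.0,0.0,2.0,0.0,0.0,-0.1,60.0]]
```

Call:
{"fn": "send_rows", "kwargs": {
  "motion": [
    [-2.8, -1.2, 1.5, 0, 0, -2.4, 60],
    [-2.7, -1.3, 1.5, 0, 0, -2.4, 60],
    [-2.7, -1.4, 1.4, 0, 0, -2.4, 60],
    [-2.6, -1.6, 1.5, 0, 0, -2.4, 60],
    [-2.6, -1.6, 1.5, 0, 0, -2.4, 60],
    [-2.5, -1.7, 1.5, 0, 0, -2.4, 60],
    [-2.4, -1.9, 1.5, 0, 0, -2.4, 60],
    [-2.3, -1.9, 1.4, 0, 0, -2.4, 60],
    [-2.3, -2.1, 1.5, 0, 0, -2.4, 60],
    [0, 0, 2, 0, 0, 0, 60],
    [0, 0, 2, 0, 0, 0, 60],
    [0, 0, 0, 0, 0, 0, 60]
  ]
}}

```text
time_s: 3.3
tool_pos: [0.4595, -0.2919, 0.1273]
tool_rot: [-1.571, -2.713, -0.002]
force: [-0.2, 0.4, -0.4]
opening: 0.0515
gripper_force: 0.0
```

```bash
python3 -c "
from h import *
plan([(.4597,-.295,.082,119.9,5)],60)
snap('wrist','w2',k=1.25)"
```

```text
t 3.3 p [ 0.4595 -0.2919  0.1273] yaw 119.84 zax [-0.0049  0.0042 -1.    ] q [-0.63 -0.02  1.65  0.    1.51 -1.15] f [-0.2  0.4 -0.4]
[[-0.1,-0.0,0.9,0.0,0.0,-0.0,60.0],[-0.0,-0.1,0.9,0.0,0.0,-0.0,60.0],[-0.1,0.0,0.9,0.0,0.0,-0.0,60.0],[-0.0,-0.0,0.9,0.0,0.0,-0.0,60.0],[-0.1,-0.0,0.9,0.0,0.0,-0.0,60.0]]
```

View pics/w2.png

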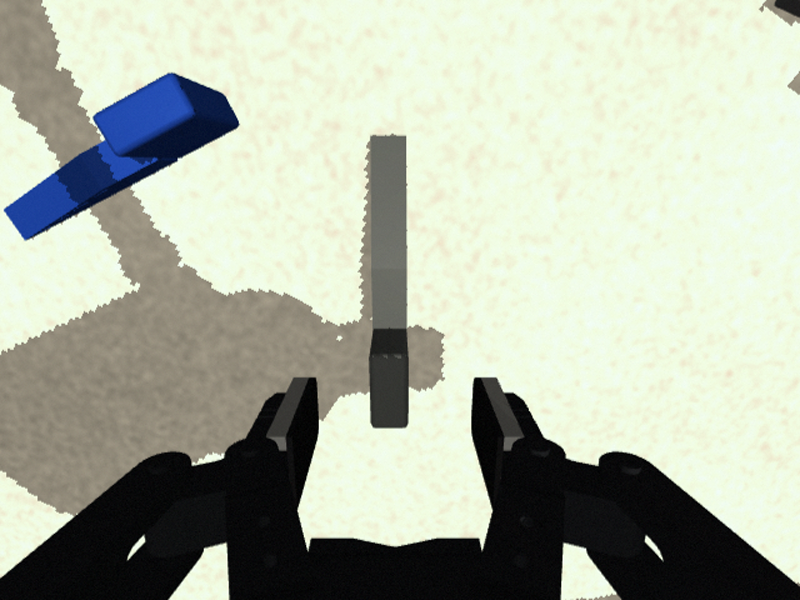

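Wrist view: wedge lies between the open fingers, its handle top centre at (389,391) and tip edge at (388,136), well aligned with the tool.

Run:
```python
from h import *
c=pickle.load(open("w2.pkl","rb"))
h=onz(c,*top(389,391,1.25,0,0),.045);t=onz(c,*top(388,136,1.25,0,0),.002)
d=t-h;print(h,t,np.linalg.norm(d[:2]),np.degrees(np.arctan2(d[1],d[0])))
e=d/np.linalg.norm(d[:2]);g=t-e*.09;print(g)
plan([(g[0],g[1],.082,np.degrees(np.arctan2(d[1],d[0])),6)],40)
```

```text
[ 0.45883023 -0.29439888  0.045     ] [ 0.41441104 -0.21825483  0.002     ] 0.08815316618105254 120.2574628814409
[ 0.45976083 -0.29599412  0.04590086]
t 3.35 p [ 0.4601 -0.2923  0.1294] yaw 119.85 zax [-0.0027  0.0025 -1.    ] q [-0.63 -0.02  1.65  0.    1.51 -1.15] f [-0.2 -0.1  0.4]
[[-0.0,-0.0,0.8,0.0,0.0,-0.1,40.0],[-0.1,-0.1,0.8,0.0,0.0,-0.1,40.0],[-0.0,-0.0,0.8,0.0,0.0,-0.1,40.0],[-0.1,-0.0,0.8,0.0,0.0,-0.1,40.0],[-0.0,-0.1,0.7,0.0,0.0,-0.1,40.0],[-0.1,-0.0,0.8,0.0,0.0,-0.1,40.0]]
```

Call:
{"fn": "send_rows", "kwargs": {
  "motion": [
    [0, 0, 0.8, 0, 0, 0, 60],
    [-0.1, -0.1, 0.8, 0, 0, -0.2, 60],
    [-0.1, 0, 0.8, 0, 0, -0.2, 60],
    [-0.1, 0, 0.8, 0, 0, 0, 60],
    [0, 0, 0.8, 0, 0, 0, 60],
    [0, 0, 0.7, 0, 0, 0, 60],
    [0, 0, 0, 0, 0, 0, 10],
    [0, 0, 0, 0, 0, 0, 0],
    [0, 0, 0, 0, 0, 0, 0],
    [0, 0, 0, 0, 0, 0, 0],
    [0, 0, 0, 0, 0, 0, 0],
    [0, 0, 0, 0, 0, 0, 0]
  ],
  "force": 50
}}

```text
time_s: 4.55
tool_pos: [0.4613, -0.297, 0.0843]
tool_rot: [1.567, 2.722, -0.0]
force: [0.4, -0.5, 1.0]
opening: 0.0134
gripper_force: 49.3
```

```bash
python3 -c "
from h import *
plan([],0)"
```

```text
t 4.55 p [ 0.4613 -0.297   0.0843] yaw 120.16 zax [ 6.e-04 -5.e-04 -1.e+00] q [-0.63  0.02  1.69 -0.    1.42 -1.16] f [ 0.4 -0.5  1. ]
```

```bash
python3 -c "
from h import *
plan([(.4613,-.297,.14,120.16,2),(.5732,-.167,.19,99.1,7),(.5732,-.167,.158,99.1,3)],0)"
```

```text
t 4.55 p [ 0.4613 -0.297   0.0843] yaw 120.16 zax [ 6.e-04 -5.e-04 -1.e+00] q [-0.63  0.02  1.69 -0.    1.42 -1.16] f [ 0.4 -0.5  1. ]
[[-0.0,0.0,-2.8,0.0,0.0,-0.0,0.0],[-0.0,0.0,-2.8,0.0,0.0,-0.0,0.0],[0.8,2.3,-0.7,0.0,0.0,3.0,0.0],[0.9,2.3,-0.7,0.0,0.0,3.0,0.0],[1.1,2.2,-0.7,0.0,0.0,3.0,0.0],[1.1,2.2,-0.7,0.0,0.0,3.0,0.0],[1.3,2.1,-0.8,0.0,0.0,3.0,0.0],[1.4,2.0,-0.7,0.0,0.0,3.0,0.0],[1.4,1.9,-0.7,0.0,0.0,3.0,0.0],[0.0,0.0,1.1,0.0,0.0,0.0,0.0],[0.0,0.0,1.1,0.0,0.0,0.0,0.0],[0.0,0.0,1.0,0.0,0.0,0.0,0.0]]
```

Call:
{"fn": "send_rows", "kwargs": {
  "motion": [
    [0, 0, -2.8, 0, 0, 0, 0],
    [0, 0, -2.8, 0, 0, 0, 0],
    [0.8, 2.3, -0.7, 0, 0, 3, 0],
    [0.9, 2.3, -0.7, 0, 0, 3, 0],
    [1.1, 2.2, -0.7, 0, 0, 3, 0],
    [1.1, 2.2, -0.7, 0, 0, 3, 0],
    [1.3, 2.1, -0.8, 0, 0, 3, 0],
    [1.4, 2, -0.7, 0, 0, 3, 0],
    [1.4, 1.9, -0.7, 0, 0, 3, 0],
    [0, 0, 1, 0, 0, 0, 0],
    [0, 0, 1, 0, 0, 0, 0],
    [0, 0, 0, 0, 0, 0, 0]
  ]
}}

```text
time_s: 5.75
tool_pos: [0.5711, -0.1676, 0.1665]
tool_rot: [-2.034, -2.388, 0.004]
force: [-0.9, -0.6, -0.8]
opening: 0.0129
gripper_force: 49.1
```

```bash
python3 -c "
from h import *
plan([(.5732,-.167,.158,99.1,1)],0)
snap('wrist','w3',k=1.25)"
```

```text
t 5.75 p [ 0.5711 -0.1676  0.1665] yaw 99.16 zax [-0.0052  0.0013 -1.    ] q [-0.34  0.1   1.47 -0.    1.58 -0.5 ] f [-0.9 -0.6 -0.8]
[[0.0,0.2,0.8,0.0,0.0,0.1,0.0]]
```

View pics/w3.png

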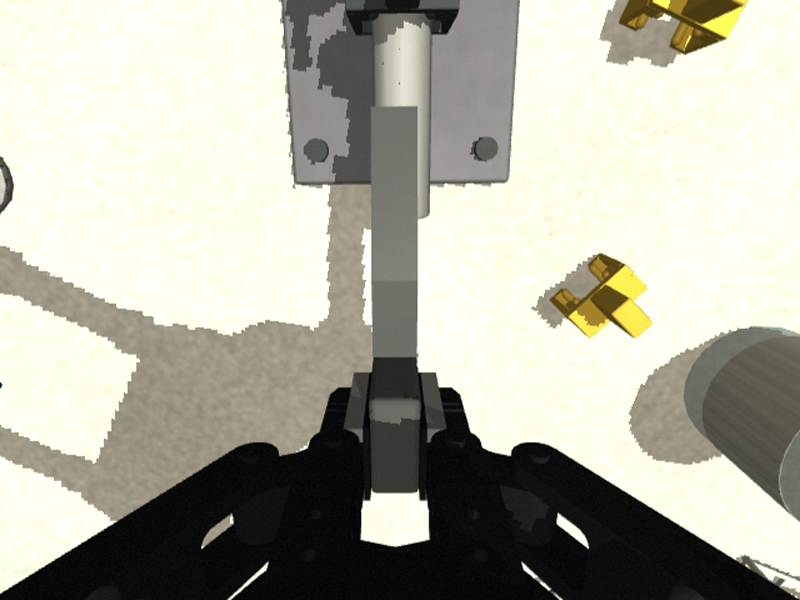

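The tip is at (394,106), shaft centre ~(403,30) with edges 374–432, and the clip's bridge spans 347–459: the wedge must go slightly right (+tool y).

Run:
```python
from h import *
from workcell import telemetry
s=telemetry.read_state();R=Ro.from_rotvec(s["tool_rot"]).as_matrix();p=np.array(s["tool_pos"])
c=pickle.load(open("w3.pkl","rb"))
for n,q,z in [("tip",(394,106),.0845),("hand",(394,400),.1275),("shL",(374,30),.06),("shR",(432,30),.06),("shR2",(430,200),.06),("brL",(347,12),.0775),("brR",(459,12),.0775),("end",(420,217),.06)]:
    w=onz(c,*top(*q,1.25,0,0),z);print(n,w.round(4),(1e3*R.T@(w-p)).round(1))
print(p,s["time_s"]);plan([],0)
```

```text
tip [ 0.5562 -0.0765  0.0845] [92.4 -0.1 83.1]
hand [ 0.5683 -0.1499  0.1275] [18.1 -0.  40. ]
shL [ 0.5455 -0.0521  0.06  ] [118.1  -6.8 107.7]
shR [ 0.5644 -0.049   0.06  ] [118.1  12.5 107.6]
shR2 [ 0.5738 -0.1032  0.06  ] [ 63.1  13.1 107.5]
brL [ 0.5383 -0.0527  0.0775] [118.7 -14.   90.2]
brR [ 0.5709 -0.0475  0.0775] [118.7  19.1  90.1]
end [ 0.5712 -0.1099  0.06  ] [ 57.    9.5 107.6]
[ 0.57132259 -0.16777568  0.16749129] 5.8
t 5.8 p [ 0.5713 -0.1678  0.1675] yaw 99.13 zax [-0.004   0.0011 -1.    ] q [-0.34  0.1   1.47 -0.    1.58 -0.5 ] f [-0.6  0.4 -0.7]
```

Call:
{"fn": "send_rows", "kwargs": {
  "motion": [
    [0, 0.15, 0, 0, 0, -0.3, 0],
    [0, 0.15, 0.4, 0, 0, 0, 0],
    [0, 0, 0.4, 0, 0, 0, 0],
    [0, 0, 0, 0, 0, 0, 0],
    [0, 0, 0, 0, 0, 0, 0],
    [0, 0, 0, 0, 0, 0, 0],
    [0, 0, 0, 0, 0, 0, 0]
  ]
}}

```text
time_s: 6.5
tool_pos: [0.5757, -0.1668, 0.1621]
tool_rot: [2.03, 2.397, 0.0]
force: [-0.7, 0.1, -0.3]
opening: 0.0132
gripper_force: 49.1
```

```bash
python3 -c "
from h import *
plan([],0)"
```

```text
t 6.5 p [ 0.5757 -0.1668  0.1621] yaw 99.46 zax [ 4.e-04 -1.e-04 -1.e+00] q [-0.34  0.11  1.46  0.    1.57 -0.5 ] f [-0.7  0.1 -0.3]
```

Call:
{"fn": "send_rows", "kwargs": {
  "motion": [
    [0, -0.07, 0.2, 0, 0, 0, 0],
    [0, -0.06, 0.2, 0, 0, 0, 0],
    [0, 0, 0.2, 0, 0, 0, 0],
    [0, 0, 0, 0, 0, 0, 0],
    [0, 0, 0, 0, 0, 0, 0],
    [0, 0, 0, 0, 0, 0, 0]
  ]
}}

```text
time_s: 7.1
tool_pos: [0.5744, -0.1671, 0.156]
tool_rot: [2.031, 2.397, 0.0]
force: [-0.4, 0.7, 0.4]
opening: 0.0131
gripper_force: 49.1
```

Run:
```python
from h import *
c=snap('wrist','w4',box=(260,0,400,190),k=4)
c1=snap('top','t4'); c2=snap('side','s4',box=(290,200,390,330),k=4)
import cv2
a=cv2.imread("pics/w4.png")[:600];b=cv2.imread("pics/s4.png")[:560]
a=cv2.resize(a,None,fx=.7,fy=.7);o=np.zeros((540,800,3),np.uint8);o[:a.shape[0],:a.shape[1]]=a[:540];o[:520,396:796]=b[:520]
cv2.imwrite("pics/v4.png",o);print(a.shape);plan([],0)
```

```text
(420, 392, 3)
t 7.25 p [ 0.5744 -0.1671  0.156 ] yaw 99.46 zax [ 2.e-04 -1.e-04 -1.e+00] q [-0.34  0.11  1.48 -0.    1.56 -0.51] f [ 0.7 -0.2 -0.5]
```

View pics/v4.png

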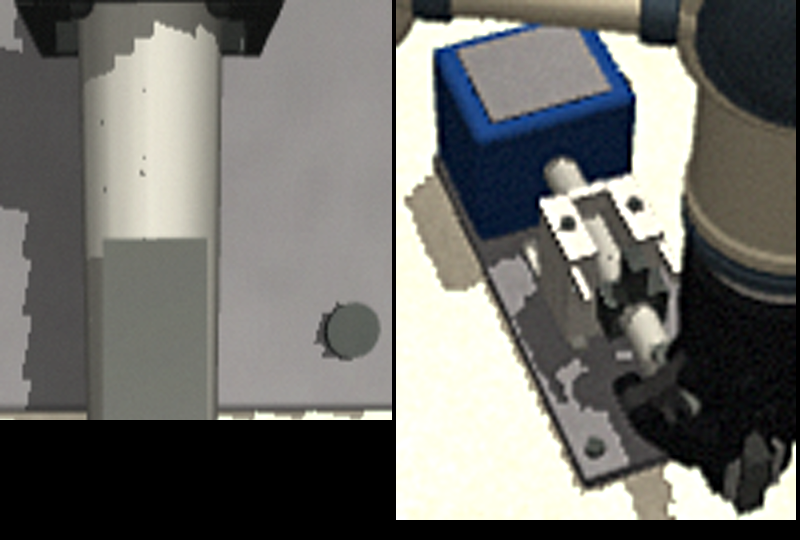

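The left crop shows the wedge tip (103–208, centre 155.5 at row 238) centred over the shaft (84–220, centre 152), about 0.7 mm right of centre, just above it; the clip's legs span 15–283 (centre 149). A small left shift, then land.

Call:
{"fn": "send_rows", "kwargs": {
  "motion": [
    [0, -0.07, 0.05, 0, 0, 0, 0],
    [0, 0, 0.05, 0, 0, 0, 0],
    [0, 0, 0, 0, 0, 0, 0],
    [0, 0, 0, 0, 0, 0, 0]
  ]
}}

```text
time_s: 7.65
tool_pos: [0.5736, -0.1672, 0.1549]
tool_rot: [-2.031, -2.397, -0.0]
force: [0.5, -1.0, -0.0]
opening: 0.0135
gripper_force: 49.1
```

Call:
{"fn": "send_rows", "kwargs": {
  "motion": [
    [0, 0, 0.05, 0, 0, 0, 0],
    [0, 0, 0, 0, 0, 0, 0],
    [0, 0, 0, 0, 0, 0, 0]
  ]
}}

```text
time_s: 7.95
tool_pos: [0.5736, -0.1672, 0.1543]
tool_rot: [-2.031, -2.397, 0.0]
force: [0.4, -0.5, -0.1]
opening: 0.0136
gripper_force: 49.1
```

Call:
{"fn": "send_rows", "kwargs": {
  "motion": [
    [0, 0, 0.03, 0, 0, 0, 0],
    [0, 0, 0, 0, 0, 0, 0],
    [0, 0, 0, 0, 0, 0, 0]
  ]
}}

```text
time_s: 8.25
tool_pos: [0.5737, -0.1672, 0.1542]
tool_rot: [2.031, 2.397, 0.0]
force: [-0.1, -0.9, 0.0]
opening: 0.0133
gripper_force: 49.2
```

Call:
{"fn": "send_rows", "kwargs": {
  "motion": [
    [0, 0, 0.03, 0, 0, 0, 0],
    [0, 0, 0, 0, 0, 0, 0],
    [0, 0, 0, 0, 0, 0, 0]
  ]
}}

```text
time_s: 8.55
tool_pos: [0.5737, -0.1672, 0.1541]
tool_rot: [2.03, 2.397, 0.0]
force: [-0.9, -1.0, 1.3]
opening: 0.0131
gripper_force: 49.4
```

Call:
{"fn": "send_rows", "kwargs": {
  "motion": [
    [0.25, 0, 0, 0, 0, 0, 0],
    [0.25, 0, 0, 0, 0, 0, 0],
    [0.25, 0, 0, 0, 0, 0, 0],
    [0.25, 0, 0, 0, 0, 0, 0],
    [0.25, 0, 0, 0, 0, 0, 0],
    [0.25, 0, 0, 0, 0, 0, 0],
    [0.25, 0, 0, 0, 0, 0, 0],
    [0.25, 0, 0, 0, 0, 0, 0],
    [0, 0, 0, 0, 0, 0, 0],
    [0, 0, 0, 0, 0, 0, 0]
  ]
}}

```text
time_s: 9.55
tool_pos: [0.5704, -0.1471, 0.154]
tool_rot: [-2.03, -2.397, -0.001]
force: [0.6, 0.5, 4.9]
opening: 0.0131
gripper_force: 49.8
```

Call:
{"fn": "send_rows", "kwargs": {
  "motion": [
    [0.15, 0, 0, 0, 0, 0, 0],
    [0.15, 0, 0, 0, 0, 0, 0],
    [0.15, 0, 0, 0, 0, 0, 0],
    [0.15, 0, 0, 0, 0, 0, 0],
    [0, 0, 0, 0, 0, 0, 0],
    [0, 0, 0, 0, 0, 0, 0]
  ]
}}

```text
time_s: 10.15
tool_pos: [0.5694, -0.1415, 0.1541]
tool_rot: [2.03, 2.397, 0.0]
force: [0.7, -0.5, 5.7]
opening: 0.0134
gripper_force: 50.0
```

Call:
{"fn": "send_rows", "kwargs": {
  "motion": [
    [0.1, 0, -0.03, 0, 0, 0, 0],
    [0.15, 0, 0, 0, 0, 0, 0],
    [0.15, 0, 0, 0, 0, 0, 0],
    [0.15, 0, 0, 0, 0, 0, 0],
    [0.15, 0, 0, 0, 0, 0, 0],
    [0, 0, 0, 0, 0, 0, 0],
    [0, 0, 0, 0, 0, 0, 0]
  ]
}}

```text
time_s: 10.85
tool_pos: [0.5682, -0.1347, 0.1542]
tool_rot: [2.031, 2.397, -0.0]
force: [-0.0, -1.6, 4.8]
opening: 0.0134
gripper_force: 49.9
```

Run:
```python
from h import *
import cv2
snap('wrist','w5',box=(240,0,400,110),k=5);plan([],0)
```

```text
t 10.9 p [ 0.5682 -0.1347  0.1542] yaw 99.46 zax [ 2.e-04 -2.e-04 -1.e+00] q [-0.29  0.07  1.52 -0.    1.55 -0.46] f [ 1.3 -2.6  4.8]
```

View pics/w5.png

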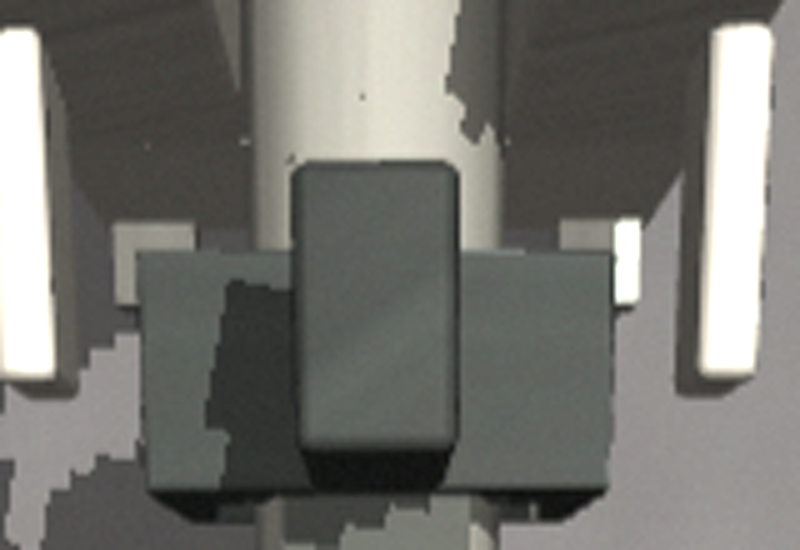

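The crop shows the clip's fin (centre col 377) and bridge (140–612) with the wedge just entering beneath, centred within a millimetre; rails flank at both sides.

Call:
{"fn": "send_rows", "kwargs": {
  "motion": [
    [0.1, 0, -0.03, 0, 0, 0, 0],
    [0.1, 0, -0.02, 0, 0, 0, 0],
    [0.1, 0, 0, 0, 0, 0, 0],
    [0.1, 0, 0, 0, 0, 0, 0],
    [0.1, 0, 0, 0, 0, 0, 0],
    [0.1, 0, 0, 0, 0, 0, 0],
    [0.1, 0, 0, 0, 0, 0, 0],
    [0.1, 0, 0, 0, 0, 0, 0],
    [0, 0, 0, 0, 0, 0, 0]
  ]
}}

```text
time_s: 11.8
tool_pos: [0.5667, -0.1264, 0.1543]
tool_rot: [-2.03, -2.397, -0.0]
force: [-0.2, -2.4, 0.4]
opening: 0.0134
gripper_force: 49.4
```

Call:
{"fn": "send_rows", "kwargs": {
  "motion": [
    [0.1, 0, 0, 0, 0, 0, 0],
    [0.1, 0, 0, 0, 0, 0, 0],
    [0.1, 0, 0, 0, 0, 0, 0],
    [0.1, 0, 0, 0, 0, 0, 0],
    [0.1, 0, 0, 0, 0, 0, 0],
    [0.1, 0, 0, 0, 0, 0, 0],
    [0, 0, 0, 0, 0, 0, 0]
  ]
}}

```text
time_s: 12.5
tool_pos: [0.5658, -0.1204, 0.1543]
tool_rot: [-2.03, -2.397, -0.0]
force: [0.2, -1.9, -1.1]
opening: 0.0131
gripper_force: 49.1
```

Call:
{"fn": "send_rows", "kwargs": {
  "motion": [
    [0.1, 0, 0, 0, 0, 0, 0],
    [0.1, 0, 0, 0, 0, 0, 0],
    [0.1, 0, 0, 0, 0, 0, 0],
    [0.1, 0, 0, 0, 0, 0, 0],
    [0.1, 0, 0, 0, 0, 0, 0],
    [0.1, 0, 0, 0, 0, 0, 0],
    [0, 0, 0, 0, 0, 0, 0]
  ]
}}

```text
time_s: 13.2
tool_pos: [0.5652, -0.1163, 0.1552]
tool_rot: [2.03, 2.394, -0.002]
force: [1.4, -8.3, -1.1]
opening: 0.0135
gripper_force: 49.1
```

Call:
{"fn": "send_rows", "kwargs": {
  "motion": [
    [0.1, 0, 0, 0, 0, 0, 0],
    [0.1, 0, 0, 0, 0, 0, 0],
    [0.1, 0, 0, 0, 0, 0, 0],
    [0.1, 0, 0, 0, 0, 0, 0],
    [0.1, 0, 0, 0, 0, 0, 0],
    [0.1, 0, 0, 0, 0, 0, 0],
    [0, 0, 0, 0, 0, 0, 0]
  ]
}}

```text
time_s: 13.9
tool_pos: [0.5642, -0.1103, 0.1553]
tool_rot: [2.03, 2.394, -0.002]
force: [1.5, -7.8, -0.1]
opening: 0.0133
gripper_force: 49.1
```

Call:
{"fn": "send_rows", "kwargs": {
  "motion": [
    [0.12, 0, 0, 0, 0, 0, 0],
    [0.12, 0, 0, 0, 0, 0, 0],
    [0.12, 0, 0, 0, 0, 0, 0],
    [0.12, 0, 0, 0, 0, 0, 0],
    [0.12, 0, 0, 0, 0, 0, 0],
    [0.12, 0, 0, 0, 0, 0, 0],
    [0, 0, 0, 0, 0, 0, 0]
  ]
}}

```text
time_s: 14.6
tool_pos: [0.563, -0.1037, 0.1553]
tool_rot: [2.03, 2.393, -0.003]
force: [1.1, -10.4, -0.7]
opening: 0.0135
gripper_force: 49.1
```

Call:
{"fn": "send_rows", "kwargs": {
  "motion": [
    [0.12, 0, 0, 0, 0, 0, 0],
    [0.12, 0, 0, 0, 0, 0, 0],
    [0.12, 0, 0, 0, 0, 0, 0],
    [0.12, 0, 0, 0, 0, 0, 0],
    [0.12, 0, 0, 0, 0, 0, 0],
    [0.12, 0, 0, 0, 0, 0, 0],
    [0, 0, 0, 0, 0, 0, 0]
  ]
}}

```text
time_s: 15.3
tool_pos: [0.5618, -0.0961, 0.1551]
tool_rot: [2.03, 2.394, -0.002]
force: [0.7, -8.5, -0.4]
opening: 0.0134
gripper_force: 49.1
```

Call:
{"fn": "send_rows", "kwargs": {
  "motion": [
    [0.1, 0, 0, 0, 0, 0, 0],
    [0.1, 0, 0, 0, 0, 0, 0],
    [0.1, 0, 0, 0, 0, 0, 0],
    [0.1, 0, 0, 0, 0, 0, 0],
    [0.1, 0, 0, 0, 0, 0, 0],
    [0.1, 0, 0, 0, 0, 0, 0],
    [0, 0, 0, 0, 0, 0, 0]
  ]
}}

```text
time_s: 16.0
tool_pos: [0.5607, -0.0881, 0.155]
tool_rot: [-2.03, -2.398, -0.002]
force: [-0.1, 1.9, 2.2]
opening: 0.0135
gripper_force: 49.5
```

Call:
{"fn": "send_rows", "kwargs": {
  "motion": [
    [0.1, 0, 0, 0, 0, 0, 0],
    [0.1, 0, 0, 0, 0, 0, 0],
    [0.1, 0, 0, 0, 0, 0, 0],
    [0.1, 0, 0, 0, 0, 0, 0],
    [0.1, 0, 0, 0, 0, 0, 0],
    [0.1, 0, 0, 0, 0, 0, 0],
    [0, 0, 0, 0, 0, 0, 0]
  ]
}}

```text
time_s: 16.7
tool_pos: [0.5597, -0.0827, 0.1548]
tool_rot: [2.03, 2.397, 0.001]
force: [0.8, -0.0, 5.0]
opening: 0.0135
gripper_force: 49.8
```

Call:
{"fn": "send_rows", "kwargs": {
  "motion": [
    [0.1, 0, -0.03, 0, 0, 0, 0],
    [0.1, 0, 0, 0, 0, 0, 0],
    [0.1, 0, 0, 0, 0, 0, 0],
    [0.1, 0, 0, 0, 0, 0, 0],
    [0.1, 0, 0, 0, 0, 0, 0],
    [0, 0, 0, 0, 0, 0, 0],
    [0, 0, 0, 0, 0, 0, 0]
  ]
}}

```text
time_s: 17.4
tool_pos: [0.5588, -0.0777, 0.1548]
tool_rot: [-2.03, -2.397, -0.0]
force: [0.8, 0.2, 3.7]
opening: 0.0133
gripper_force: 49.7
```

Call:
{"fn": "send_rows", "kwargs": {
  "motion": [
    [0.05, 0, 0, 0, 0, 0, 0],
    [0.05, 0, 0, 0, 0, 0, 0],
    [0.05, 0, 0, 0, 0, 0, 0],
    [0.05, 0, 0, 0, 0, 0, 0],
    [0, 0, 0, 0, 0, 0, 0],
    [0, 0, 0, 0, 0, 0, 0]
  ]
}}

```text
time_s: 18.0
tool_pos: [0.5584, -0.0759, 0.1549]
tool_rot: [-2.03, -2.397, -0.0]
force: [1.7, 0.2, 3.4]
opening: 0.0135
gripper_force: 49.8
```

Now creep toward the wall, 0.3 mm at a time.

Call:
{"fn": "send_rows", "kwargs": {
  "motion": [
    [0.03, 0, 0, 0, 0, 0, 0],
    [0.03, 0, 0, 0, 0, 0, 0],
    [0.03, 0, 0, 0, 0, 0, 0],
    [0, 0, 0, 0, 0, 0, 0],
    [0, 0, 0, 0, 0, 0, 0]
  ]
}}

```text
time_s: 18.5
tool_pos: [0.5583, -0.0751, 0.1549]
tool_rot: [-2.031, -2.397, -0.0]
force: [1.2, -0.7, 3.7]
opening: 0.0132
gripper_force: 49.8
```

Call:
{"fn": "send_rows", "kwargs": {
  "motion": [
    [0.03, 0, 0, 0, 0, 0, 0],
    [0.03, 0, 0, 0, 0, 0, 0],
    [0, 0, 0, 0, 0, 0, 0],
    [0, 0, 0, 0, 0, 0, 0]
  ]
}}

```text
time_s: 18.9
tool_pos: [0.5582, -0.0745, 0.1549]
tool_rot: [-2.031, -2.397, -0.0]
force: [1.4, -0.5, 5.0]
opening: 0.0136
gripper_force: 49.8
```

Call:
{"fn": "send_rows", "kwargs": {
  "motion": [
    [0.03, 0, 0, 0, 0, 0, 0],
    [0.03, 0, 0, 0, 0, 0, 0],
    [0, 0, 0, 0, 0, 0, 0],
    [0, 0, 0, 0, 0, 0, 0]
  ]
}}

```text
time_s: 19.3
tool_pos: [0.5581, -0.0739, 0.1549]
tool_rot: [-2.031, -2.397, -0.0]
force: [1.3, 0.4, 3.0]
opening: 0.0131
gripper_force: 49.8
```

Call:
{"fn": "send_rows", "kwargs": {
  "motion": [
    [0.03, 0, 0, 0, 0, 0, 0],
    [0.03, 0, 0, 0, 0, 0, 0],
    [0, 0, 0, 0, 0, 0, 0]
  ]
}}

```text
time_s: 19.6
tool_pos: [0.558, -0.0733, 0.1549]
tool_rot: [-2.031, -2.397, -0.0]
force: [1.1, -0.3, 3.8]
opening: 0.0131
gripper_force: 49.8
```

Call:
{"fn": "send_rows", "kwargs": {
  "motion": [
    [0.03, 0, 0, 0, 0, 0, 0],
    [0, 0, 0, 0, 0, 0, 0],
    [0, 0, 0, 0, 0, 0, 0]
  ]
}}

```text
time_s: 19.9
tool_pos: [0.5579, -0.073, 0.1548]
tool_rot: [-2.031, -2.397, -0.0]
force: [2.9, 0.3, 3.1]
opening: 0.0133
gripper_force: 49.8
```

Call:
{"fn": "send_rows", "kwargs": {
  "motion": [
    [0.03, 0, 0, 0, 0, 0, 0],
    [0.03, 0, 0, 0, 0, 0, 0],
    [0, 0, 0, 0, 0, 0, 0]
  ]
}}

```text
time_s: 20.2
tool_pos: [0.5579, -0.0727, 0.1549]
tool_rot: [2.03, 2.397, -0.001]
force: [1.9, -1.8, 3.7]
opening: 0.0133
gripper_force: 49.8
```

Call:
{"fn": "send_rows", "kwargs": {
  "motion": [
    [0.03, 0, 0, 0, 0, 0, 0],
    [0, 0, 0, 0, 0, 0, 0],
    [0, 0, 0, 0, 0, 0, 0]
  ]
}}

```text
time_s: 20.5
tool_pos: [0.5579, -0.0726, 0.155]
tool_rot: [2.031, 2.396, -0.001]
force: [1.3, -4.5, 4.2]
opening: 0.0131
gripper_force: 49.8
```

Call:
{"fn": "send_rows", "kwargs": {
  "motion": [
    [0.02, 0, 0, 0, 0, 0, 0],
    [0, 0, 0, 0, 0, 0, 0],
    [0, 0, 0, 0, 0, 0, 0],
    [0, 0, 0, 0, 0, 0, 0],
    [0, 0, 0, 0, 0, 0, 0]
  ]
}}

```text
time_s: 21.0
tool_pos: [0.5578, -0.0725, 0.155]
tool_rot: [2.031, 2.396, -0.001]
force: [2.1, -5.6, 3.8]
opening: 0.0129
gripper_force: 49.8
```

Run:
```python
from h import *
from workcell import telemetry
import cv2
plan([],0)
snap('side','s6',box=(270,180,400,330),k=3);snap('wrist','w6',box=(220,0,420,220),k=2)
a=cv2.imread("pics/w6.png");b=cv2.imread("pics/s6.png")
o=np.zeros((450,800,3),np.uint8);o[:440,:400]=a;o[:450,405:795]=b;cv2.imwrite("pics/v6.png",o)
print(telemetry.read_state()["force"])
```

```text
t 21.0 p [ 0.5578 -0.0725  0.155 ] yaw 99.44 zax [ 3.e-04 -1.e-03 -1.e+00] q [-0.19  0.01  1.58 -0.    1.55 -0.35] f [ 2.1 -5.6  3.8]
[ 2.64936221 -5.2697869   3.58293674]
```

View pics/v6.png

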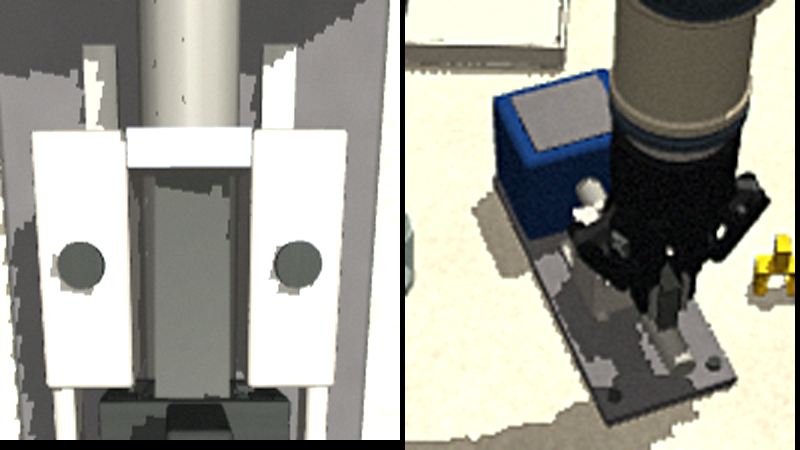

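The tip meets the back wall (row ~175, left half) with ~5 N, and the raised clip bears on the cheeks' fronts (row ~395). Now I draw the wedge out.

Call:
{"fn": "send_rows", "kwargs": {
  "motion": [
    [-0.05, 0, 0, 0, 0, 0, 0],
    [-0.15, 0, 0, 0, 0, 0, 0],
    [-0.3, 0, 0, 0, 0, 0, 0],
    [-0.3, 0, 0, 0, 0, 0, 0],
    [-0.3, 0, 0, 0, 0, 0, 0],
    [-0.3, 0, 0, 0, 0, 0, 0],
    [-0.3, 0, 0, 0, 0, 0, 0],
    [-0.3, 0, 0, 0, 0, 0, 0],
    [-0.3, 0, 0, 0, 0, 0, 0],
    [-0.3, 0, 0, 0, 0, 0, 0],
    [-0.3, 0, 0, 0, 0, 0, 0],
    [-0.3, 0, 0, 0, 0, 0, 0]
  ]
}}

```text
time_s: 22.3
tool_pos: [0.563, -0.1038, 0.1548]
tool_rot: [-2.031, -2.397, 0.0]
force: [-0.2, 1.0, 4.0]
opening: 0.0134
gripper_force: 49.7
```

Call:
{"fn": "send_rows", "kwargs": {
  "motion": [
    [-0.4, 0, 0, 0, 0, 0, 0],
    [-0.4, 0, 0, 0, 0, 0, 0],
    [-0.4, 0, 0, 0, 0, 0, 0],
    [-0.4, 0, 0, 0, 0, 0, 0],
    [-0.4, 0, 0, 0, 0, 0, 0],
    [-0.4, 0, 0, 0, 0, 0, 0],
    [-0.4, 0, 0, 0, 0, 0, 0],
    [-0.4, 0, 0, 0, 0, 0, 0],
    [-0.4, 0, 0, 0, 0, 0, 0],
    [-0.4, 0, 0, 0, 0, 0, 0],
    [-0.4, 0, 0, 0, 0, 0, 0],
    [-0.4, 0, 0, 0, 0, 0, 0]
  ]
}}

```text
time_s: 23.5
tool_pos: [0.5709, -0.1512, 0.1547]
tool_rot: [-2.031, -2.397, 0.0]
force: [-0.1, 1.3, 1.3]
opening: 0.0132
gripper_force: 49.4
```

Run:
```python
from h import *
import cv2
plan([],0)
c=snap('wrist','w7');g=c["img"].astype(int).sum(2)
for r in range(0,120,8): print(r,[int(v) for v in g[r,220:420:8]])
```

```text
t 23.5 p [ 0.5709 -0.1512  0.1547] yaw 99.46 zax [-3.e-04 -0.e+00 -1.e+00] q [-0.32  0.09  1.5  -0.    1.56 -0.48] f [-0.1  1.3  1.3]
0 [161, 162, 358, 550, 124, 98, 42, 46, 62, 80, 66, 224, 232, 219, 98, 53, 38, 43, 32, 127, 140, 547, 292, 290, 289]
8 [167, 155, 284, 554, 124, 144, 81, 45, 87, 73, 71, 224, 233, 219, 98, 88, 58, 40, 348, 286, 138, 545, 285, 289, 292]
16 [159, 158, 136, 551, 122, 154, 274, 44, 81, 70, 217, 226, 232, 218, 36, 51, 48, 258, 526, 286, 137, 544, 291, 291, 283]
24 [289, 160, 157, 127, 118, 150, 103, 107, 155, 176, 216, 226, 232, 219, 187, 121, 284, 100, 105, 290, 129, 123, 292, 283, 265]
32 [291, 160, 161, 157, 156, 161, 287, 153, 153, 179, 216, 396, 437, 219, 365, 192, 286, 289, 286, 287, 289, 284, 295, 284, 256]
40 [267, 161, 154, 164, 155, 157, 158, 152, 151, 191, 344, 397, 438, 421, 357, 188, 293, 290, 289, 293, 289, 292, 295, 290, 250]
48 [245, 157, 158, 160, 161, 157, 158, 153, 151, 208, 341, 395, 440, 425, 362, 183, 288, 292, 290, 288, 293, 296, 293, 296, 222]
56 [225, 159, 160, 158, 159, 159, 156, 151, 154, 200, 339, 401, 437, 424, 360, 181, 291, 29
[... 242 characters left out ...]
57, 197, 294, 299, 286, 292, 297, 299, 296, 292, 528]
80 [304, 158, 161, 159, 153, 155, 158, 157, 162, 175, 333, 399, 440, 426, 356, 198, 292, 294, 294, 300, 295, 297, 295, 296, 529]
88 [525, 293, 296, 295, 202, 154, 290, 156, 159, 169, 228, 228, 230, 231, 230, 216, 287, 292, 298, 293, 300, 299, 296, 300, 526]
96 [469, 290, 288, 297, 287, 287, 294, 150, 157, 147, 225, 229, 230, 228, 228, 224, 296, 296, 298, 289, 295, 300, 296, 298, 527]
104 [509, 285, 292, 294, 290, 290, 293, 158, 152, 143, 231, 230, 232, 230, 231, 243, 295, 296, 299, 287, 298, 294, 292, 305, 523]
112 [528, 286, 288, 296, 296, 295, 290, 158, 159, 138, 230, 228, 229, 234, 234, 249, 295, 296, 295, 293, 300, 299, 294, 302, 522]
```

```bash
python3 -c "
from h import *
plan([(.5709,-.1512,.19,99.46,2),(.4613,-.297,.14,120,8),(.4613,-.297,.092,120,3)],0)"
```

```text
t 23.55 p [ 0.5709 -0.1518  0.1547] yaw 99.44 zax [-1.e-04 -6.e-04 -1.e+00] q [-0.32  0.09  1.5  -0.    1.56 -0.48] f [-0.1 -0.9  1.6]
[[0.0,0.0,-1.8,0.0,0.0,-0.0,0.0],[0.1,0.0,-1.7,0.0,0.0,-0.0,0.0],[-1.6,-1.6,0.6,0.0,0.0,-2.6,0.0],[-1.5,-1.8,0.6,0.0,0.0,-2.6,0.0],[-1.4,-1.8,0.7,0.0,0.0,-2.6,0.0],[-1.3,-1.8,0.6,0.0,0.0,-2.6,0.0],[-1.3,-1.9,0.6,0.0,0.0,-2.6,0.0],[-1.2,-2.0,0.6,0.0,0.0,-2.6,0.0],[-1.0,-2.0,0.7,0.0,0.0,-2.6,0.0],[-1.0,-2.0,0.6,0.0,0.0,-2.6,0.0],[-0.0,-0.0,1.6,0.0,0.0,0.1,0.0],[-0.0,-0.0,1.6,0.0,0.0,0.1,0.0]]
[[-0.0,-0.0,1.6,0.0,0.0,0.1,0.0]]
```

Call:
{"fn": "send_rows", "kwargs": {
  "motion": [
    [0, 0, -1.8, 0, 0, 0, 0],
    [0, 0, -1.7, 0, 0, 0, 0],
    [-1.6, -1.6, 0.6, 0, 0, -2.6, 0],
    [-1.5, -1.8, 0.6, 0, 0, -2.6, 0],
    [-1.4, -1.8, 0.7, 0, 0, -2.6, 0],
    [-1.3, -1.8, 0.6, 0, 0, -2.6, 0],
    [-1.3, -1.9, 0.6, 0, 0, -2.6, 0],
    [-1.2, -2, 0.6, 0, 0, -2.6, 0],
    [-1, -2, 0.7, 0, 0, -2.6, 0],
    [-1, -2, 0.6, 0, 0, -2.6, 0],
    [0, 0, 1.5, 0, 0, 0, 0],
    [0, 0, 1.5, 0, 0, 0, 0]
  ]
}}

```text
time_s: 24.75
tool_pos: [0.462, -0.297, 0.1098]
tool_rot: [1.566, 2.722, 0.0]
force: [-0.2, 0.1, -1.3]
opening: 0.0131
gripper_force: 49.1
```

Call:
{"fn": "send_rows", "kwargs": {
  "motion": [
    [0, 0, 1, 0, 0, 0, 0],
    [0, 0, 0.5, 0, 0, 0, 0],
    [0, 0, 0, 0, 0, 0, 0],
    [0, 0, 0, 0, 0, 0, 0],
    [0, 0, 0, 0, 0, 0, 0]
  ]
}}

```text
time_s: 25.25
tool_pos: [0.4623, -0.2967, 0.0957]
tool_rot: [1.563, 2.723, -0.0]
force: [0.5, -1.0, -0.8]
opening: 0.0135
gripper_force: 49.1
```

```bash
python3 -c "
from h import *
plan([],0)"
```

```text
t 25.25 p [ 0.4623 -0.2967  0.0957] yaw 120.29 zax [ 1.1e-03 -8.0e-04 -1.0e+00] q [-0.63  0.02  1.68  0.    1.44 -1.16] f [ 0.5 -1.  -0.8]
```

Down ~1.1 cm with a soft landing.

Call:
{"fn": "send_rows", "kwargs": {
  "motion": [
    [0, 0, 0.5, 0, 0, 0, 0],
    [0, 0, 0.4, 0, 0, 0, 0],
    [0, 0, 0.1, 0, 0, 0, 0],
    [0, 0, 0.1, 0, 0, 0, 0],
    [0, 0, 0, 0, 0, 0, 0]
  ]
}}

```text
time_s: 25.75
tool_pos: [0.4618, -0.2967, 0.0843]
tool_rot: [1.565, 2.724, 0.0]
force: [-1.3, 0.8, 3.4]
opening: 0.0135
gripper_force: 49.8
```

Call:
{"fn": "send_rows", "kwargs": {
  "motion": [
    [0, 0, 0.05, 0, 0, 0, 0],
    [0, 0, 0, 0, 0, 0, 0],
    [0, 0, 0, 0, 0, 0, 0]
  ]
}}

```text
time_s: 26.05
tool_pos: [0.4619, -0.2967, 0.0842]
tool_rot: [1.564, 2.724, 0.0]
force: [-1.7, 1.5, 6.3]
opening: 0.0132
gripper_force: 50.2
```

Call:
{"fn": "send_rows", "kwargs": {
  "motion": [
    [0, 0, -0.05, 0, 0, 0, 30],
    [0, 0, 0, 0, 0, 0, 60],
    [0, 0, 0, 0, 0, 0, 60],
    [0, 0, 0, 0, 0, 0, 60],
    [0, 0, -1.5, 0, 0, 0, 60],
    [0, 0, -3, 0, 0, 0, 60],
    [0, 0, -4, 0, 0, 0, 60],
    [0, 0, -4, 0, 0, 0, 60],
    [0, 0, -4, 0, 0, 0, 60],
    [0, 0, 0, 0, 0, 0, 60]
  ]
}}

```text
time_s: 27.05
tool_pos: [0.4632, -0.2977, 0.258]
tool_rot: [1.558, 2.713, -0.002]
force: [0.2, 0.9, 1.3]
opening: 0.0513
gripper_force: 0.0
```

```bash
python3 -c "
from h import *
c=snap('wrist','w8')
h=c['img'].astype(int).sum(2)
plan([(.563,-.09,.27,99.4,9)],60)"
```

```text
t 27.1 p [ 0.4627 -0.2973  0.2544] yaw 120.26 zax [ 0.007  -0.0052 -1.    ] q [-0.63 -0.05  1.47 -0.    1.72 -1.16] f [ 0.2 -0.3 -1.8]
[[1.4,2.1,-0.2,0.0,0.0,2.3,60.0],[1.5,2.1,-0.1,0.0,0.0,2.3,60.0],[1.6,2.0,-0.2,0.0,0.0,2.3,60.0],[1.7,1.9,-0.2,0.0,0.0,2.3,60.0],[1.8,1.9,-0.2,0.0,0.0,2.3,60.0],[1.8,1.8,-0.1,0.0,0.0,2.3,60.0],[1.9,1.7,-0.2,0.0,0.0,2.3,60.0],[1.9,1.7,-0.2,0.0,0.0,2.3,60.0],[2.1,1.5,-0.2,0.0,0.0,2.3,60.0]]
```

Call:
{"fn": "send_rows", "kwargs": {
  "motion": [
    [1.4, 2.1, -0.2, 0, 0, 2.3, 60],
    [1.5, 2.1, -0.1, 0, 0, 2.3, 60],
    [1.6, 2, -0.2, 0, 0, 2.3, 60],
    [1.7, 1.9, -0.2, 0, 0, 2.3, 60],
    [1.8, 1.9, -0.2, 0, 0, 2.3, 60],
    [1.8, 1.8, -0.1, 0, 0, 2.3, 60],
    [1.9, 1.7, -0.2, 0, 0, 2.3, 60],
    [1.9, 1.7, -0.2, 0, 0, 2.3, 60],
    [2.1, 1.5, -0.2, 0, 0, 2.3, 60],
    [0, 0, 0, 0, 0, 0, 60],
    [0, 0, 0, 0, 0, 0, 60],
    [0, 0, 0, 0, 0, 0, 60]
  ]
}}

```text
time_s: 28.3
tool_pos: [0.5614, -0.0896, 0.2643]
tool_rot: [-2.028, -2.398, 0.002]
force: [-0.7, -0.6, -0.6]
opening: 0.0513
gripper_force: 0.0
```

Run:
```python
from h import *
plan([],60)
c=snap('wrist','w9')
T=np.linalg.inv(c["world_from_camera"])
def pr(w):
    q=T@np.r_[w,1];return q[0]/q[2]*c["fx"]+c["cx"],q[1]/q[2]*c["fy"]+c["cy"]
e=np.array([-.160,.987]);P=lambda s,z:np.r_[np.array([.553,-.041])+s*e,z]
for s,z in[(15,.115),(15,.091),(22.7,.086),(60.7,.086),(-70,.07)]:print(s,z,np.round(pr(P(s/1e3,z)),1))
u,v=map(int,pr(P(.015,.1)))
g=c["img"].astype(int).mean(2)
m=g[v-52:v+56:4,u-80:u+80:4]
print("rows from",v-52,"cols from",u-80)
for i,r in enumerate(m):print(v-52+4*i,"".join(f"{int(x):4d}" for x in r))
```

```text
t 28.3 p [ 0.5614 -0.0896  0.2643] yaw 99.55 zax [-1.3e-03 -2.0e-04 -1.0e+00] q [-0.22  0.    1.39 -0.    1.75 -0.38] f [-0.7 -0.6 -0.6]
15 0.115 [314.8 151.1]
15 0.091 [314.9 148.9]
22.7 0.086 [315. 136.]
60.7 0.086 [315.4  70.2]
-70 0.07 [314.3 264.9]
rows from 97 cols from 234
97  162 159 163 162 149  71  47  47  48  48 169 102  57  55 167 170  60  64  96 114 132 128 118  50  43 171 171  57  57  57 169  82  87  89  90  88 160 161 163 157
101  164 164 163 163 162  69  49  48  48  48 170  55  56  56  91 167  60  65  96 116 132 125 119  50  42 171 155  58  59  57 170  91  87  88  89  89 159 163 161 162
105  161 163 165 161 160  66  48  48  48  47 168  86  55  56 167 169  59  65  98 115 132 125 118  50  41 171 126  57  58  61 170  69  88  88  89  89 158 161 162 165
109  164 164 164 162 164  68  48  49  48  47 169 169 121  98 168 167  59  65  96 117 133 126 117  50  42 168 172 119 118 170 168  89  87  89  90  92 163 163 164 162
113  162 163 164 163 164  65  50  49  48  48 167 168 168 168 168 168  51  65  96 118 132 125  62  50  43 170 170 168 169 169 169  90  87  87  90  90 163 162 163
[... 2934 characters left out ...]
  88  89  87  86  89 159 163 162 163 163
189  163 160 156 161 163 164  49  87  87  89  89  89  89  86  47  45  46  55  98 125 134 131 123  92  86  89  89  88  87  87  88  89  86  86  88 158 163 164 162 160
193  161 162 163 164 163 165  65  86  85  88  89  91  88  88  46  47  46  53  96 126 133 131 122  92  86  88  87  88  87  87  90  89  86  88  90 158 160 158 157 161
197  163 163 164 163 163 162  61  86  87  87  89  89  87  89  48  47  47  52  89 125 134 131 121  92  88  89  88  89  88  88  89  89  89  89  90 163 163 162 162 160
201  164 161 161 161 158 158  59  87  89  89  89  90  90  88  47  46  45  50  96 126 135 131 121  92  88  89  88  88  88  89  87  88  90  90  88 159 165 160 160 160
```

Run:
```python
from h import *
c=pickle.load(open("w9.pkl","rb"));g=c["img"].astype(int).mean(2)
for r in (146,150,157,163,167):print(r,[int(x) for x in g[r-1:r+2,278:350].mean(0)])
for cc in (292,311,318,330):print(cc,[int(x) for x in g[134:178,cc-1:cc+2].mean(1)])
np.set_printoptions(precision=4,suppress=True)
print(onz(c,314.5,156,.103),onz(c,313,156,.091))
```

```text
146 [168, 165, 108, 51, 44, 57, 61, 62, 44, 51, 51, 52, 52, 49, 51, 52, 52, 49, 42, 41, 42, 41, 49, 49, 49, 31, 37, 49, 50, 50, 50, 51, 52, 53, 51, 53, 52, 53, 52, 52, 53, 53, 43, 24, 52, 52, 52, 52, 52, 50, 53, 52, 52, 52, 52, 52, 52, 52, 53, 52, 52, 52, 55, 67, 86, 86, 81, 107, 108, 92, 53, 60]
150 [168, 166, 133, 44, 43, 69, 70, 71, 46, 52, 51, 52, 52, 52, 52, 52, 52, 29, 28, 28, 27, 28, 27, 28, 28, 19, 37, 50, 50, 51, 51, 51, 51, 52, 51, 51, 51, 51, 52, 52, 52, 51, 43, 23, 52, 52, 53, 53, 53, 53, 52, 53, 52, 53, 53, 53, 52, 53, 52, 52, 53, 52, 55, 64, 87, 88, 88, 88, 88, 87, 43, 68]
157 [167, 168, 146, 55, 42, 46, 47, 48, 34, 52, 50, 50, 50, 50, 51, 42, 28, 26, 27, 28, 26, 27, 28, 26, 27, 22, 37, 50, 50, 50, 49, 49, 49, 49, 49, 50, 49, 52, 52, 54, 53, 56, 47, 27, 51, 52, 51, 51, 52, 53, 52, 52, 51, 51, 52, 51, 52, 51, 52, 51, 52, 52, 54, 67, 87, 87, 87, 87, 87, 82, 43, 90]
163 [165, 168, 145, 42, 40, 47, 46, 45, 41, 52, 50, 51, 51, 51, 51, 45, 45, 28, 28, 27, 28, 27, 27, 27, 27, 21, 37, 48, 49, 50, 52, 53, 53, 54, 54, 53, 53, 52, 52, 51, 52, 53, 45, 25, 50, 52, 52, 51, 52, 51, 51
[... 489 characters left out ...]
43, 43, 43, 42, 45, 51, 51, 51, 51, 50, 40, 46, 47, 47, 47, 47, 47, 46, 47, 46]
311 [123, 125, 125, 125, 124, 125, 125, 107, 17, 26, 45, 52, 52, 52, 51, 52, 51, 51, 50, 51, 50, 50, 50, 49, 49, 49, 50, 53, 53, 53, 54, 53, 52, 51, 52, 51, 49, 45, 76, 128, 128, 128, 129, 129]
318 [128, 128, 128, 129, 129, 129, 128, 109, 18, 27, 46, 53, 53, 53, 53, 52, 51, 51, 50, 51, 51, 52, 53, 54, 55, 55, 54, 54, 52, 52, 53, 52, 51, 51, 50, 51, 49, 43, 74, 131, 130, 131, 131, 131]
330 [42, 43, 44, 46, 43, 41, 38, 44, 51, 53, 53, 53, 52, 52, 53, 53, 52, 53, 52, 51, 51, 51, 51, 52, 52, 52, 52, 52, 52, 52, 52, 52, 52, 55, 65, 83, 84, 84, 83, 85, 89, 89, 88, 87]
[ 0.551  -0.0297  0.103 ] [ 0.5501 -0.0306  0.091 ]
```

Run:
```python
from h import *
c=pickle.load(open("w9.pkl","rb"));f=onz(c,312,157,.115);print(f,c["world_from_camera"][2])
plan([(f[0],f[1],.20,99.4,5),(f[0],f[1],.18,99.4,2)],50)
```

```text
[ 0.5495524  -0.02966135  0.115     ] [-5.49212160e-06  2.98871413e-01 -9.54293392e-01  3.33257484e-01]
t 28.35 p [ 0.5614 -0.0898  0.2644] yaw 99.52 zax [-1.e-03 -2.e-04 -1.e+00] q [-0.22  0.    1.39 -0.    1.75 -0.38] f [-0.5  0.4 -0.5]
[[1.2,-0.0,1.3,0.0,0.0,0.0,50.0],[1.3,-0.1,1.3,0.0,0.0,0.0,50.0],[1.2,-0.0,1.3,0.0,0.0,0.0,50.0],[1.2,-0.0,1.3,0.0,0.0,0.0,50.0],[1.2,-0.1,1.2,0.0,0.0,0.0,50.0],[0.0,0.0,1.0,0.0,0.0,0.1,50.0],[0.0,0.0,1.0,0.0,0.0,0.1,50.0]]
```

Call:
{"fn": "send_rows", "kwargs": {
  "motion": [
    [1.2, 0, 1.3, 0, 0, 0, 50],
    [1.3, -0.1, 1.3, 0, 0, 0, 50],
    [1.2, 0, 1.3, 0, 0, 0, 50],
    [1.2, 0, 1.3, 0, 0, 0, 50],
    [1.2, -0.1, 1.2, 0, 0, 0, 50],
    [0, 0, 0, 0, 0, 0, 50],
    [0, 0, 0.8, 0, 0, 0, 50],
    [0, 0, 0.8, 0, 0, 0, 50],
    [0, 0, 0, 0, 0, 0, 50],
    [0, 0, 0, 0, 0, 0, 50]
  ]
}}

```text
time_s: 29.35
tool_pos: [0.5497, -0.0295, 0.1848]
tool_rot: [-2.029, -2.398, 0.0]
force: [0.5, -0.2, 0.3]
opening: 0.0426
gripper_force: 0.0
```

```bash
python3 -c "
from h import *
plan([(.5495,-.0297,.167,99.4,2)],50)"
```

```text
t 29.35 p [ 0.5497 -0.0295  0.1848] yaw 99.53 zax [-3.e-04 -1.e-04 -1.e+00] q [-0.12 -0.03  1.57 -0.    1.61 -0.28] f [ 0.5 -0.2  0.3]
[[-0.0,-0.0,0.9,0.0,0.0,0.1,50.0],[-0.0,-0.0,0.9,0.0,0.0,0.1,50.0]]
```

Call:
{"fn": "send_rows", "kwargs": {
  "motion": [
    [0, 0, 0.6, 0, 0, 0, 50],
    [0, 0, 0.6, 0, 0, 0, 50],
    [0, 0, 0.5, 0, 0, 0, 50],
    [0, 0, 0, 0, 0, 0, 50],
    [0, 0, 0, 0, 0, 0, 50],
    [0, 0, 0, 0, 0, 0, 30],
    [0, 0, 0, 0, 0, 0, 20],
    [0, 0, 0, 0, 0, 0, 10],
    [0, 0, 0, 0, 0, 0, 0],
    [0, 0, 0, 0, 0, 0, 0],
    [0, 0, 0, 0, 0, 0, 0],
    [0, 0, 0, 0, 0, 0, 0]
  ],
  "force": 45
}}

```text
time_s: 30.55
tool_pos: [0.55, -0.0292, 0.1685]
tool_rot: [2.028, 2.398, 0.001]
force: [1.3, -0.0, 3.6]
opening: 0.0091
gripper_force: 45.7
```

Call:
{"fn": "send_rows", "kwargs": {
  "motion": [
    [0, 0, -0.2, 0, 0, 0, 0],
    [0, 0, -0.4, 0, 0, 0, 0],
    [0, 0, -0.6, 0, 0, 0, 0],
    [0, 0, -1, 0, 0, 0, 0],
    [0, 0, -1.5, 0, 0, 0, 0],
    [0, 0, -2, 0, 0, 0, 0],
    [0, 0, -2, 0, 0, 0, 0],
    [0, 0, -2, 0, 0, 0, 0],
    [0, 0, 0, 0, 0, 0, 0]
  ]
}}

```text
time_s: 31.45
tool_pos: [0.5507, -0.0293, 0.2699]
tool_rot: [2.025, 2.394, 0.006]
force: [0.7, -0.1, 0.2]
opening: 0.0087
gripper_force: 45.2
```

Run:
```python
from h import *
from workcell import optics
d=pickle.load(open("d0.pkl","rb"))
T=optics.camera("top")
# tray detection, top camera: bright inner floor
t=[onz(d["top"],*q,.028)[:2] for q in [(202,233),(246,239),(188,291),(235,297)]];s=[onz(d["side"],*q,.028)[:2] for q in [(270,167),(326,167),(265,199),(325,201)]]
print(np.mean(t,0),np.mean(s,0))
g=d["top"]["img"].astype(int).mean(2)
for r in(250,265,280):print(r,[int(x) for x in g[r,184:252]])
plan([(.49,.31,.262,110,12)],0)
```

```text
[0.49020294 0.31874528] [0.49864216 0.31335346]
250 [138, 139, 137, 139, 139, 137, 136, 142, 137, 137, 129, 111, 84, 73, 85, 96, 116, 131, 144, 144, 145, 143, 144, 143, 146, 143, 143, 141, 144, 142, 149, 144, 142, 143, 142, 144, 147, 141, 146, 142, 141, 143, 144, 143, 147, 142, 144, 141, 141, 142, 142, 146, 146, 144, 144, 140, 139, 130, 109, 80, 75, 87, 100, 121, 135, 139, 138, 139]
265 [134, 143, 136, 138, 141, 138, 130, 107, 80, 73, 89, 98, 115, 132, 143, 146, 146, 143, 143, 142, 142, 144, 147, 144, 144, 142, 142, 146, 144, 146, 145, 147, 144, 146, 146, 146, 142, 144, 146, 146, 144, 144, 145, 143, 140, 144, 145, 146, 144, 144, 145, 144, 137, 131, 104, 84, 81, 88, 100, 115, 131, 137, 135, 138, 137, 135, 139, 137]
280 [137, 132, 123, 98, 79, 74, 91, 106, 125, 137, 142, 145, 146, 143, 143, 141, 144, 144, 148, 145, 146, 143, 143, 144, 145, 145, 143, 142, 145, 140, 143, 143, 142, 145, 144, 141, 147, 144, 146, 144, 145, 146, 144, 145, 145, 143, 144, 143, 142, 133, 109, 85, 81, 86, 100, 114, 136, 140, 139, 139, 137, 137, 138, 138, 139, 140, 137, 140]
t 31.5 p [ 0.5503 -0.0292  0.2675] yaw 99.56 zax [ 4.5e-03 -5.0e-04 -1.0e+00] q [-0.11 -0.05  1.44 -0.    1.75 -0.28] f [-0.1 -0.  -1.2]
[[2.9,-0.0,0.0,0.0,0.0,-0.9,0.0],[2.8,-0.0,0.1,0.0,0.0,-0.9,0.0],[2.9,0.1,0.0,0.0,0.0,-0.9,0.0],[2.9,0.1,0.1,0.0,0.0,-0.9,0.0],[2.9,0.1,0.0,0.0,0.0,-0.9,0.0],[2.8,0.2,0.1,0.0,0.0,-0.9,0.0],[2.9,0.3,0.0,0.0,0.0,-0.9,0.0],[2.8,0.3,0.1,0.0,0.0,-0.9,0.0],[2.9,0.3,0.0,0.0,0.0,-0.9,0.0],[2.8,0.4,0.1,0.0,0.0,-0.9,0.0],[2.9,0.4,0.0,0.0,0.0,-0.9,0.0],[2.8,0.5,0.1,0.0,0.0,-0.9,0.0]]
```

Call:
{"fn": "send_rows", "kwargs": {
  "motion": [
    [2, 0, 0, 0, 0, 0, 0],
    [2.9, 0, 0, 0, 0, 0, 0],
    [2.9, 0, 0, 0, 0, 0, 0],
    [2.9, 0, 0, 0, 0, 0, 0],
    [2.9, 0, 0, 0, 0, 0, 0],
    [2.9, 0, 0, 0, 0, 0, 0],
    [2.9, 0, 0, 0, 0, 0, 0],
    [2.9, 0, 0, 0, 0, 0, 0],
    [2.9, 0, 0, 0, 0, 0, 0],
    [2.9, 0, 0, 0, 0, 0, 0],
    [2.9, 0, 0, 0, 0, 0, 0],
    [2.9, 0, 0, 0, 0, 0, 0]
  ]
}}

```text
time_s: 32.7
tool_pos: [0.4928, 0.3062, 0.2634]
tool_rot: [-2.028, -2.398, 0.003]
force: [1.0, 0.9, -0.0]
opening: 0.0092
gripper_force: 45.2
```

```bash
python3 -c "
from h import *
plan([(.494,.316,.14,99.4,6)],0)"
```

```text
t 32.7 p [0.4928 0.3062 0.2634] yaw 99.56 zax [-0.0018 -0.001  -1.    ] q [ 0.5   0.03  1.36 -0.    1.75  0.33] f [ 1.   0.9 -0. ]
[[0.2,0.0,2.1,0.0,0.0,0.0,0.0],[0.1,0.1,2.0,0.0,0.0,0.0,0.0],[0.2,0.0,2.1,0.0,0.0,0.0,0.0],[0.1,0.1,2.0,0.0,0.0,0.0,0.0],[0.2,0.0,2.1,0.0,0.0,0.0,0.0],[0.1,0.1,2.0,0.0,0.0,0.0,0.0]]
```

Call:
{"fn": "send_rows", "kwargs": {
  "motion": [
    [0.2, 0, 2.1, 0, 0, 0, 0],
    [0.1, 0.1, 2, 0, 0, 0, 0],
    [0.1, 0, 2.1, 0, 0, 0, 0],
    [0.1, 0.1, 2, 0, 0, 0, 0],
    [0.1, 0, 2, 0, 0, 0, 0],
    [0, 0, 2, 0, 0, 0, 0],
    [0, 0, 0.8, 0, 0, 0, 0],
    [0, 0, 0.6, 0, 0, 0, 0],
    [0, 0, 0.4, 0, 0, 0, 0],
    [0, 0, 0, 0, 0, 0, 0],
    [0, 0, 0, 0, 0, 0, 0]
  ]
}}

```text
time_s: 33.8
tool_pos: [0.4947, 0.3116, 0.1258]
tool_rot: [2.028, 2.398, 0.002]
force: [0.5, 0.3, -0.7]
opening: 0.009
gripper_force: 45.2
```

Call:
{"fn": "send_rows", "kwargs": {
  "motion": [
    [0, 0, 0.2, 0, 0, 0, 0],
    [0, 0, 0.2, 0, 0, 0, 0],
    [0, 0, 0, 0, 0, 0, 0]
  ]
}}

```text
time_s: 34.1
tool_pos: [0.4943, 0.3114, 0.1207]
tool_rot: [-2.028, -2.399, 0.0]
force: [0.5, 0.4, -1.1]
opening: 0.0091
gripper_force: 45.2
```

Call:
{"fn": "send_rows", "kwargs": {
  "motion": [
    [0, 0, 0.2, 0, 0, 0, 0],
    [0, 0, 0.2, 0, 0, 0, 0],
    [0, 0, 0.1, 0, 0, 0, 0],
    [0, 0, 0, 0, 0, 0, 0]
  ]
}}

```text
time_s: 34.5
tool_pos: [0.4943, 0.3113, 0.1155]
tool_rot: [-2.028, -2.399, 0.001]
force: [-0.7, -0.3, -1.1]
opening: 0.0088
gripper_force: 45.2
```

Call:
{"fn": "send_rows", "kwargs": {
  "motion": [
    [0, 0, 0.1, 0, 0, 0, 0],
    [0, 0, 0.1, 0, 0, 0, 0],
    [0, 0, 0, 0, 0, 0, 0]
  ]
}}

```text
time_s: 34.8
tool_pos: [0.4943, 0.3114, 0.1137]
tool_rot: [-2.028, -2.399, 0.0]
force: [0.4, -0.2, -1.1]
opening: 0.0089
gripper_force: 45.2
```

Call:
{"fn": "send_rows", "kwargs": {
  "motion": [
    [0, 0, 0.1, 0, 0, 0, 0],
    [0, 0, 0.1, 0, 0, 0, 0],
    [0, 0, 0, 0, 0, 0, 0]
  ]
}}

```text
time_s: 35.1
tool_pos: [0.4943, 0.3114, 0.1117]
tool_rot: [-2.029, -2.399, 0.0]
force: [0.5, 0.4, -0.4]
opening: 0.0093
gripper_force: 45.2
```

Call:
{"fn": "send_rows", "kwargs": {
  "motion": [
    [0, 0, 0.1, 0, 0, 0, 0],
    [0, 0, 0, 0, 0, 0, 0]
  ]
}}

```text
time_s: 35.3
tool_pos: [0.4943, 0.3114, 0.1107]
tool_rot: [-2.029, -2.399, 0.0]
force: [-0.6, 0.7, 0.2]
opening: 0.0092
gripper_force: 45.2
```

Call:
{"fn": "send_rows", "kwargs": {
  "motion": [
    [0, 0, 0.1, 0, 0, 0, 0],
    [0, 0, 0, 0, 0, 0, 0]
  ]
}}

```text
time_s: 35.5
tool_pos: [0.4943, 0.3114, 0.1097]
tool_rot: [-2.029, -2.399, 0.0]
force: [-0.6, -0.3, 0.3]
opening: 0.0093
gripper_force: 45.2
```

Call:
{"fn": "send_rows", "kwargs": {
  "motion": [
    [0, 0, 0, 0, 0, 0, 15],
    [0, 0, 0, 0, 0, 0, 25],
    [0, 0, 0, 0, 0, 0, 40],
    [0, 0, 0, 0, 0, 0, 40],
    [0, 0, 0, 0, 0, 0, 40],
    [0, 0, -1, 0, 0, 0, 40],
    [0, 0, -3, 0, 0, 0, 40],
    [0, 0, -4, 0, 0, 0, 40],
    [0, 0, -4, 0, 0, 0, 40],
    [0, 0, -4, 0, 0, 0, 40],
    [0, 0, 0, 0, 0, 0, 40],
    [0, 0, 0, 0, 0, 0, 40]
  ]
}}

```text
time_s: 36.7
tool_pos: [0.4947, 0.3116, 0.2722]
tool_rot: [2.028, 2.398, 0.006]
force: [0.5, -0.3, -0.9]
opening: 0.0339
gripper_force: 0.0
```

Run:
```python
from h import *
c=snap('wrist','w10');plan([],40);T=np.linalg.inv(c["world_from_camera"])
def pr(w):
    q=T@np.r_[w,1];return q[0]/q[2]*c["fx"]+c["cx"],q[1]/q[2]*c["fy"]+c["cy"]
u,v=map(int,pr([.4943,.3114,.03]));print(u,v)
g=c["img"].astype(int).mean(2)
for r in range(max(v-60,0),min(v+60,480),6):print(r,"".join(f"{int(x):4d}" for x in g[r,u-90:u+90:6]))
# wedge & tray check, top view
t=snap('top','t10');d=pickle.load(open("d0.pkl","rb"))["top"]
df=np.abs(t["img"].astype(int)-d["img"]).sum(2);
for n,(x,y,w,h) in dict(wedge=(420,262,55,45),driver=(440,160,65,70),mug=(255,110,60,60),dish=(160,160,80,45),beaker=(305,290,40,40),collar=(380,305,30,30)).items():print(n,int((df[y:y+h,x:x+w]>90).sum()))
```

```text
t 36.75 p [0.4943 0.3114 0.27  ] yaw 99.56 zax [ 2.e-04  1.e-04 -1.e+00] q [0.5  0.04 1.34 0.   1.76 0.34] f [-0.2  0.6 -0.4]
313 223
163  153 155 153 156  51 157 158 158 157 158 158 158 159 158 158 159 159 158 158 158 159 160 158 159 159 116  93  92  93 118
169  151 153 151 150 156 158 157 157 159 157 159 158 159 157 158 158 159 159 159 158 158 159 159 160 158 159 158 159  91  91
175  151 154 103  53 157 158 157 158 157 158 157 158 157 158 158 158 158 157 159 158 157 159 159 159 159 159 158 159 157 158
181  150 154 155  58 157 157 157 157 158 157 158 157 158 158 157 157 158 160 158 158 158 159 158 158 159 158 158 160 159 159
187  152  90 128 156 159 157 157 159 158 157 157 157 157 158 157 157 157 157 159 157 158 158 158 158 158 158 157 157 158 159
193  154 136  51 156 157 157 157 157 157 157 157 157 157 157 157 157 158 158 158 158 158 158 158 156 157 157 158 156 157 159
199  153 155 135 157 156 156 155 156 157 157 157 157 157 158 157 157 158 157 157 156 157 158 156 158 158 158 157 157 157 157
205  139  68 157 156 157 157 156 155 156 156 158 157 157 157 157 157 157 157 157 158 158 15
[... 883 characters left out ...]
5 156 157  90  48 153 154
253   87  87  87  89  90  91  90  88  82  47  45  47 137 156 155 155 157 156 156 155 156 156 156 157 156  93  47  47 125 153
259   92  90  93  89  86  86  85  86  87  78  95  52  47  66  63 156 155 156 156 155 155 155 156 155 156  90  47 153 155 153
265   89  91  91  85  88  83  89  89  89  86  87  87  87  83  66  65  64 140 155 156 155 155 156 154 142  48  48 147 149 155
271   86  90  90  87  92  87  86  88  86  90  86  89  90 151 117 157  86  66  65  64 156 156 155 155  89  47 155 150 149 151
277   89  89  89  85  89  90  88  85 150 150  85  85  86 151 153 150 149 147 149  66  65  66 139 155  48  47 145 149 153 149
wedge 7
driver 0
mug 0
dish 343
beaker 0
collar 0
```

The clip stands on the tray floor near its centre and the wedge lies where it was picked up. Handing in.

```bash
python3 -c "
from workcell import ctrl
print(ctrl.sign_off())"
```

```text
the job is handed in; nothing more can be done
None
```

The job is handed in, but the sign-off gave no verdict: the clip is in the white tray, the wedge lies flat on the bench where I picked it up, and its tip pressed the back wall with about 5 N by the wrist force reading. I didn't confirm that the dish is undisturbed, since its part of the last top image changed, probably because the arm was over it.

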